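# Clamp the felt markers into their spring-jaw dock

## Robot

A 6-joint arm with a two-finger parallel gripper is mounted at the origin on the work surface; the furniture and walls round the work are solid. World frame = base frame: x ahead of the robot, y to its left, z up, the work surface at z = 0. Lengths are in m, angles in rad, forces in N, time in s.
With the tool pointing down it reaches from about 0.375 to 0.9 m from the base axis. Payload 3.1 kg.
Tool frame: the origin (TCP) lies midway between the tips of the shut fingers; the grasp point (between the pads) lies robot.tcp_to_grasp behind it (robot.tcp_to_grasp is the distance from the TCP to the grasp point, in m); z points along the fingers, y is the direction in which the jaws open and shut (so a half turn about z gives the same grasp; the last joint's range is limited). The gripper opens to 87 mm and grips with 3 to 60 N. Pads are 19 mm wide; open, the fingers measure 117 mm over their backs; the gripper's body (75 mm by 190 mm) begins 51 mm behind the grasp point.
Start: joints at [-1.452, 0.527, 1.433, -0, 1.181, -0.178], TCP at [0.183, -0.597, 0.223] pointing down, gripper open.
Joint ranges: [-3.08, 3.08], [-0.75, 2.2], [0.22, 2.44], [-1.43, 4.57], [0, 2.65], [-2.85, 2.85]. Speed limits (rad/s): [2.79, 2.79, 3.14, 3.14, 3.14, 3.14].

## Interface

Orientations are given as a unit quaternion [x, y, z, w].
In Python, from rig import robot, cams, nets gives the robot as it stands. The module is installed in compiled form; this text tells all that it offers.
- The arm moves only by the tool play_rows, never from a script. Its argument "commands" is a list of rows, each an object of numbers: "x", "y", "z": the shift along the tool's x, y, z in mm; "spin": the turn about the tool's z in rad. In form: [{"x": .., "y": .., "z": .., "spin": ..}, ...]. A call has 1 to 8 rows; each row shifts and turns the pose as measured when the row begins, along the tool's axes as they then stand; what a row does not reach is not made up. A row lasts 1/10 s, in which the tool goes at most 50 mm and 8.59 degrees, less where a joint would pass 70% of its speed; a pose out of reach is approached as far as the arm can. A call is refused whole if a number of a shift passes 50 or a number of a turn 0.15, either way. A call with a gripper value outside its range is refused whole. "grip" is the opening, from 0 (shut) to 1 (fully open), set as the call begins (left out, the last holds). The fingers move at their own pace and stop on an object; "newtons" is the grip in N (left out, the last holds). Time passes only in rows, so rows that do not move let the fingers close. It gives the time, the measured TCP pose, the force and the opening at its end, in the units of the state.
- robot.get_obs(): the state, without advancing time (a new reading comes with each control period).
- cams.camera(name): name is "scene" or "top" or "wrist"; returns a dict with "img" (420x560x3 uint8, red, green, blue), "fx", "fy", "cx", "cy" (pixels), "world_to_cam" (4x4, takes a point from world to camera coordinates); the wrist camera has in their place "mount" (4x4, takes a point from camera to tool coordinates, whose origin is the TCP and whose axes are the flange's). Camera axes: x right, y up, looking along -z (the intrinsics and any distortion apply to the point x, -y, -z); pixel columns grow to the right and rows downward; lengths in m; the calibration is good to about 2 mm. A picture is of the moment at which its call begins: read the wrist's pose just before it. There is no depth.
- robot.hand_in(): hands the job in, once; it reports no verdict.
Trained networks look in a picture, given as the dict that the camera call returned (one of the last four; its "shot" number tells which), for a name from the list of things; names that differ only in an ending like _2 or _b are one class to them, and where a whole thing is asked for, a point or a joint stands for the part that bears it (a point fixed in the world has none). Each returns a list of dicts, best first, with "conf" (0 to 1); they miss things now and then, are a little off and sometimes report something else, mostly with a low value. They report only what shows in the picture. A call takes as long as a camera call. They do not tell look-alikes from the thing itself.
- nets.outline_of(picture, name): "region" (420x560 bool, what is visible of it) and "pixel" ([column, row] in pixels, amid what is visible of it).
The state is a dict: "time": time; "q": joint angles; "joint_velocities": joint speeds; "joint_torque": joint torques, N m; "position": TCP position; "tool_rot": TCP orientation; "ft_force": force on the tool from outside, world axes, zero at the start; "moment": the same for the moment, N m; "grip_width": finger opening in m.
Only numpy, scipy, OpenCV 4.12 (cv2) and the standard library are available. Lean on these libraries where they do the work, as an engineer would, in place of code of your own. Each camera call takes 0.05 s, during which the arm holds its last target.

## Task

Put the felt markers away in the marker dock: swing its hook out about a quarter turn, push the sprung jaw open and prop it with the wooden spacer block from the tool tray, then lay every marker that is on the bench into a slot of its own while the jaw stays propped. Then take the block out so that the jaw springs shut on the markers, and after that swing the hook fully closed again round the pin of the jaw; put the block back in the tray, and leave the screwdriver, bottle, mug and tape where they are.

Things in the scene. Friction and masses are not known exactly. Their poses are not given: they have to be found in the camera images.
- dock: marker dock, screwed down: aluminium plate 230 x 300 x 10 mm; origin on the bench, x axis away from the robot at yaw 0, y left, z up. On the plate: back rail 24 mm high, face at x = +80 mm; four slots along x at y = -78, -26, 26, 78 mm; a sprung jaw across their near ends; propping place at y = +125 mm, swing hook at y = -125 mm; end plate at x = -121 mm, 14 mm above the plate
- slot_0 (a point): where the centre of a marker sits when clamped in the slot at y = -78 mm: along the dock's x, flat on the plate, against the back rail. Each slot lies between two round wire rails, 5 mm high, 22 mm apart inside, from x = -28 to +72 mm. While the jaw is propped a marker may lie up to 15 mm nearer the jaw; the jaw then slides it home
- slot_1 (a point): the same for the slot at y = -26 mm
- slot_2 (a point): the same for the slot at y = +26 mm
- slot_3 (a point): the same for the slot at y = +78 mm
- dock_jaw (a joint): opening of the jaw in m, 0 shut to 0.05 fully open (towards the dock's -x). A damped spring drives it shut: 3.5 N when shut, 7 N when open, 30 N s/m. Its face to the slots stands at x = -47 mm minus the opening, and a lip 21 mm above the plate juts 10 mm past it over the marker ends, so markers go in from above only with the jaw at 0.035 or more. Shut on markers it reads 0.008
- jaw_tab (a point): foot of the face of the upright tab at the jaw's left end (moves with the jaw): push it towards the dock's -x to open the jaw. The tab is 46 mm wide along y, rises 34 mm above the plate, and has no lip; this point is on the plate, at x = -51 mm minus the opening, y = 125 mm
- prop_seat (a point): where the middle of the block's underside stands, on the plate, to prop the jaw at 0.038, its 40 mm way along the dock's x, pinched between the tab and a fixed ledge on the +x side: a step 12 mm high, x = -49 to -30 mm, y = 106 to 144 mm. Carry the block upright just above the ledge, push the tab with it to some 0.042, lower it, let go. To undo, lift it past the ledge and draw it back to +x
- block_center (a point): centre (half-way up) of the wooden spacer block, 40 mm along its x, 30 mm along its y (take it across this), 48 mm high, 70 to 130 g, standing upright in the tool tray at the start
- tray: shallow grey tool tray, fixed, 142 x 242 mm outside (long way along its y axis), rim 17 mm high, floor 2 mm thick; origin at the centre of its underside; the screwdriver lies in it along y at about x = -47 mm
- dock_hook (a joint): angle of the swing hook in rad, a flat steel arm on an upright pivot: 0 = closed, along the dock's -x with its end finger round the pin on the jaw's right end (its stop); grows anticlockwise seen from above as it swings out to the right (1.57 = along the dock's -y), up to 2.0. Starts closed or nearly so. It stays where it is left (friction 0.04 N m, no spring)
- hook_pivot (a point): pivot of the hook, on the underside of its arm, 32 mm above the bench
- hook_knob (a point): a point on the axis of the hook's upright black knob, 12 mm across, which rises from 5 to 33 mm above the arm's underside; this point is 26 mm above it, 45 mm from the pivot. Push or pinch it to swing the hook
- marker_a_center (a point): centre (half-way up) of a capped black felt marker, 135 mm long, 16 mm wide, 17 mm high, 16 g; its x axis runs along the marker (either way round), z up. It starts on the white strip, whose top is 6 mm below z = 0. Some markers may be absent
- marker_b_center (a point): centre (half-way up) of a capped red felt marker, 135 mm long, 16 mm wide, 17 mm high, 16 g; its x axis runs along the marker (either way round), z up. It starts on the white strip, whose top is 6 mm below z = 0. Some markers may be absent
- marker_c_center (a point): centre (half-way up) of a capped blue and white felt marker, 135 mm long, 16 mm wide, 17 mm high, 16 g; its x axis runs along the marker (either way round), z up. It starts on the white strip, whose top is 6 mm below z = 0. Some markers may be absent
- marker_d_center (a point): centre (half-way up) of a capped black felt marker, 135 mm long, 16 mm wide, 17 mm high, 16 g; its x axis runs along the marker (either way round), z up. It starts on the white strip, whose top is 6 mm below z = 0. Some markers may be absent
- screwdriver: orange screwdriver lying in the tool tray beside the block, 188 mm long, 25 mm high; a bystander, to be left where it is; origin at the centre of its underside
- alcohol_bottle: white dispenser bottle, 60 mm across, 138 mm high; a bystander, to be left where it is; origin at the centre of its underside
- tea_mug: spotted mug, 92 mm across, 93 mm high; a bystander, to be left where it is; origin at the centre of its underside
- tape_roll: roll of brown tape lying flat, 72 mm across, 18 mm high; a bystander, to be left where it is; origin at the centre of its underside
There are look-alikes about, which are no part of the job. Leave any turquoise look-alike of the part that bears marker_c_center alone. What is shaped like the part that bears marker_a_center but yellow is not meant.

How it is judged:
On the way, in this order (a step that is already met when the one before it is completed fails the run):
1. the hook is swung out, clear of the jaw (value of joint dock_hook above 0.8 rad), for 0.2 s.
2. the spacer block, let go, props the jaw open (value of joint dock_jaw above 0.034 m and horizontal distance between block_center and prop_seat below 0.012 m and contact force between the fingers and block below 0.5 N), for 0.3 s.
3. every marker lies in a slot of its own, the jaw still propped open (value of joint dock_jaw above 0.034 m and x of marker_a_center in the frame of slot_0 between -0.022 and 0.022 m and z of marker_a_center in the frame of slot_0 between -0.005 and 0.005 m and angle between the x axis of each of marker_a_center, marker_b_center, marker_c_center, marker_d_center and the x axis of dock, either way round below 0.15 rad and (y of marker_a_center in the frame of dock between -0.084 and -0.072 m or y of marker_a_center in the frame of dock between -0.032 and -0.02 m or y of marker_a_center in the frame of dock between 0.02 and 0.032 m or y of marker_a_center in the frame of dock between 0.072 and 0.084 m) and x of marker_b_center in the frame of slot_0 between -0.022 and 0.022 m and z of marker_b_center in the frame of slot_0 between -0.005 and 0.005 m and (y of marker_b_center in the frame of dock between -0.084 and -0.072 m or y of marker_b_center in the frame of dock between -0.032 and -0.02 m or y of marker_b_center in the frame of dock between 0.02 and 0.032 m or y of marker_b_center in the frame of dock between 0.072 and 0.084 m) and x of marker_c_center in the frame of slot_0 between -0.022 and 0.022 m and z of marker_c_center in the frame of slot_0 between -0.005 and 0.005 m and (y of marker_c_center in the frame of dock between -0.084 and -0.072 m or y of marker_c_center in the frame of dock between -0.032 and -0.02 m or y of marker_c_center in the frame of dock between 0.02 and 0.032 m or y of marker_c_center in the frame of dock between 0.072 and 0.084 m) and x of marker_d_center in the frame of slot_0 between -0.022 and 0.022 m and z of marker_d_center in the frame of slot_0 between -0.005 and 0.005 m and (y of marker_d_center in the frame of dock between -0.084 and -0.072 m or y of marker_d_center in the frame of dock between -0.032 and -0.02 m or y of marker_d_center in the frame of dock between 0.02 and 0.032 m or y of marker_d_center in the frame of dock between 0.072 and 0.084 m)), for 0.2 s.
4. the block is out and the jaw has shut on the markers (value of joint dock_jaw between 0.004 and 0.0125 m and distance between block_center and prop_seat above 0.05 m and x of marker_a_center in the frame of slot_0 between -0.005 and 0.005 m and z of marker_a_center in the frame of slot_0 between -0.005 and 0.005 m and angle between the x axis of each of marker_a_center, marker_b_center, marker_c_center, marker_d_center and the x axis of dock, either way round below 0.15 rad and (y of marker_a_center in the frame of dock between -0.084 and -0.072 m or y of marker_a_center in the frame of dock between -0.032 and -0.02 m or y of marker_a_center in the frame of dock between 0.02 and 0.032 m or y of marker_a_center in the frame of dock between 0.072 and 0.084 m) and x of marker_b_center in the frame of slot_0 between -0.005 and 0.005 m and z of marker_b_center in the frame of slot_0 between -0.005 and 0.005 m and (y of marker_b_center in the frame of dock between -0.084 and -0.072 m or y of marker_b_center in the frame of dock between -0.032 and -0.02 m or y of marker_b_center in the frame of dock between 0.02 and 0.032 m or y of marker_b_center in the frame of dock between 0.072 and 0.084 m) and x of marker_c_center in the frame of slot_0 between -0.005 and 0.005 m and z of marker_c_center in the frame of slot_0 between -0.005 and 0.005 m and (y of marker_c_center in the frame of dock between -0.084 and -0.072 m or y of marker_c_center in the frame of dock between -0.032 and -0.02 m or y of marker_c_center in the frame of dock between 0.02 and 0.032 m or y of marker_c_center in the frame of dock between 0.072 and 0.084 m) and x of marker_d_center in the frame of slot_0 between -0.005 and 0.005 m and z of marker_d_center in the frame of slot_0 between -0.005 and 0.005 m and (y of marker_d_center in the frame of dock between -0.084 and -0.072 m or y of marker_d_center in the frame of dock between -0.032 and -0.02 m or y of marker_d_center in the frame of dock between 0.02 and 0.032 m or y of marker_d_center in the frame of dock between 0.072 and 0.084 m)), for 0.3 s.
5. the hook is swung closed round the pin (value of joint dock_hook below 0.1 rad and value of joint dock_jaw between 0.004 and 0.0125 m), for 0.2 s.
At the end, for the whole second after the job is handed in: every marker lies flat in a slot of its own against the back rail (within 5 mm lengthwise, 6 mm sideways), the jaw is shut on them (reads 0.004 to 0.0125), the hook is closed (under 0.1 rad), and the block lies or stands at rest in the tool tray, released (all of step 5 and x of marker_a_center in the frame of slot_0 between -0.005 and 0.005 m and z of marker_a_center in the frame of slot_0 between -0.005 and 0.005 m and angle between the x axis of each of marker_a_center, marker_b_center, marker_c_center, marker_d_center and the x axis of dock, either way round below 0.15 rad and (y of marker_a_center in the frame of dock between -0.084 and -0.072 m or y of marker_a_center in the frame of dock between -0.032 and -0.02 m or y of marker_a_center in the frame of dock between 0.02 and 0.032 m or y of marker_a_center in the frame of dock between 0.072 and 0.084 m) and x of marker_b_center in the frame of slot_0 between -0.005 and 0.005 m and z of marker_b_center in the frame of slot_0 between -0.005 and 0.005 m and (y of marker_b_center in the frame of dock between -0.084 and -0.072 m or y of marker_b_center in the frame of dock between -0.032 and -0.02 m or y of marker_b_center in the frame of dock between 0.02 and 0.032 m or y of marker_b_center in the frame of dock between 0.072 and 0.084 m) and x of marker_c_center in the frame of slot_0 between -0.005 and 0.005 m and z of marker_c_center in the frame of slot_0 between -0.005 and 0.005 m and (y of marker_c_center in the frame of dock between -0.084 and -0.072 m or y of marker_c_center in the frame of dock between -0.032 and -0.02 m or y of marker_c_center in the frame of dock between 0.02 and 0.032 m or y of marker_c_center in the frame of dock between 0.072 and 0.084 m) and x of marker_d_center in the frame of slot_0 between -0.005 and 0.005 m and z of marker_d_center in the frame of slot_0 between -0.005 and 0.005 m and (y of marker_d_center in the frame of dock between -0.084 and -0.072 m or y of marker_d_center in the frame of dock between -0.032 and -0.02 m or y of marker_d_center in the frame of dock between 0.02 and 0.032 m or y of marker_d_center in the frame of dock between 0.072 and 0.084 m) and x of block_center in the frame of tray between -0.065 and 0.065 m and y of block_center in the frame of tray between -0.115 and 0.115 m and z of block_center in the frame of tray below 0.045 m and linear speed of block below 0.03 m/s and contact force between the fingers and block below 0.5 N); the robot touches nothing.
It fails at once if the screwdriver is pushed more than 6 cm away (distance of screwdriver from where it was at the start of the episode above 0.06 m).
It fails at once if the alcohol bottle is pushed more than 6 cm away or tipped over (distance of alcohol_bottle from where it was at the start of the episode above 0.06 m or angle between alcohol_bottle's own z axis and vertical above 0.6 rad).
It fails at once if the tea mug is pushed more than 6 cm away or tipped over (distance of tea_mug from where it was at the start of the episode above 0.06 m or angle between tea_mug's own z axis and vertical above 0.6 rad).
It fails at once if the tape roll is pushed more than 6 cm away or tipped over (distance of tape_roll from where it was at the start of the episode above 0.06 m or angle between tape_roll's own z axis and vertical above 0.6 rad).
Of marker_a, marker_b, marker_c, marker_d only 3 to 4 are there at a start; the rules pass over those that are not, and their reading is None.
At some moment in a run one of marker_a, marker_b, marker_c, marker_d may be knocked a few centimetres aside while the robot is not near it.
It also fails if it takes over 210 s, if anything falls off the work surface, if the arm or the gripper's body presses on something with over 40 N, if the wrist force passes 120 N, or if a joint passes its speed limit or range.

## Working session

There is one attempt and no reset: what is moved stays moved. The work goes in short steps, Python scripts to look and compute and a tool call to move; the robot and the scene stay as the last step left them, time stands still between calls to the robot, and variables do not carry over. Pictures are saved under pics/ and viewed, and the job is handed in when it is done.

Besides the shell and the picture viewer there is one more tool, called after "Call:" as a command line: name --argument value ..., lists and objects as JSON in quotes. play_rows: Moves the arm, as the interface text tells. Its arguments: {"type":"object","properties":{"commands":{"type":"array"},"grip":{"type":"number"},"newtons":{"type":"number"}},"required":["commands"]}

```bash
ls; mkdir -p pics; python3 - <<'E'
from rig import robot,cams,nets
import cv2,numpy as np
print(robot.get_obs(), robot.tcp_to_grasp)
for n in ["scene","top","wrist"]:
    c=cams.camera(n); cv2.imwrite(f"pics/{n}0.png",c["img"][:,:,::-1])
    print(n,{k:(v.tolist() if hasattr(v,'tolist') else v) for k,v in c.items() if k!='img'})
E
```

```text
pics
{'time': 0.0, 'q': array([-1.45153048e+00,  5.28457760e-01,  1.43388970e+00, -3.88664949e-05,
        1.18139496e+00, -1.78473194e-01]), 'joint_velocities': array([ 0.00027928, -0.00042747,  0.00211548, -0.00088766, -0.00161007,
        0.00083005]), 'joint_torque': array([-5.33428356e-04, -4.40047073e+01, -1.76593727e+01,  6.33569062e-02,
        5.82197669e-02, -1.56249766e-04]), 'position': array([ 0.18329517, -0.5967566 ,  0.22158081]), 'tool_rot': array([ 9.88937714e-01,  1.48327481e-01,  1.38532265e-05, -1.07494330e-03]), 'ft_force': array([-0.03681896,  0.28418634, -0.97726666]), 'moment': array([ 0.0436949 , -0.02931283,  0.01174471]), 'grip_width': 0.08716363607345207} 0.0187
scene {'fx': 517.4907708181926, 'fy': 517.4907708181926, 'cx': 278.2266870264876, 'cy': 208.8457152202666, 'world_to_cam': [[-0.8525613067878406, -0.5225933023630726, -0.005954703474404738, 0.5046086407181097], [0.3984451409773982, -0.6573141341254899, 0.6396714771743061, -0.1380582487889382], [-0.3382021404422378, 0.542986527829297, 0.7686253591940438, -1.574345073419045], [0.0, 0.0, 0.0, 1.0]], 'shot': 1}
top {'fx': 415.059777156506, 'fy': 415.059777156506, 'cx': 280.7952230013812, 'cy': 214.67724806391533, 'world_to_cam': [[-0.020546462103505515, -0.9997640915294654, 0.007043023732186158, 0.14361525534593506], [0.9919022381592134, -0.019500798981265832, 0.12549768433654537, -0.4639792519545023], [-0.12533073377975626, 0.009564524418662443, 0.992068912446546, -1.3613821653172635], [0.0, 0.0, 0.0, 1.0]], 'shot': 2}
wrist {'fx': 314.1495039847157, 'fy': 314.1495039847157, 'cx': 276.9081153260289, 'cy': 206.0722868713686, 'mount': [[-0.0012551137045294272, 0.9684078933411553, 0.24936835565911541, 0.06811112986823434], [0.9999992065579654, 0.001242289559441462, 0.00020880633933333145, 8.50763242457031e-05], [-0.00010757799750037061, 0.24936841987547848, -0.9684086841802789, -0.1632742349472944], [0.0, 0.0, 0.0, 1.0]], 'shot': 3}
```

Top view: markers at black (243,227), black (264,209), blue/white (288,201), red (309,222). Dock is at (382,193), tray at (195,207) with the block at (191,198). Look-alikes are turquoise at (191,275) and (373,260), and yellow at (130,221).

```bash
cat > h.py <<'E'
from rig import robot,cams,nets
import cv2,numpy as np
from scipy.spatial.transform import Rotation as R
def w2c(c,obs=None):
    if 'world_to_cam' in c: return np.array(c['world_to_cam'])
    T=np.eye(4);T[:3,:3]=R.from_quat(obs['tool_rot']).as_matrix();T[:3,3]=obs['position']
    return np.linalg.inv(T@np.array(c['mount']))
def proj(c,P,obs=None):
    P=np.atleast_2d(P);M=w2c(c,obs);p=P@M[:3,:3].T+M[:3,3]
    return np.c_[c['cx']+c['fx']*p[:,0]/-p[:,2], c['cy']+c['fy']*p[:,1]/p[:,2]]
def ray(c,uv,obs=None):
    M=w2c(c,obs);uv=np.atleast_2d(uv)
    d=np.c_[(uv[:,0]-c['cx'])/c['fx'],-(uv[:,1]-c['cy'])/c['fy'],-np.ones(len(uv))]
    return -M[:3,:3].T@M[:3,3], d@M[:3,:3]
def atz(c,uv,z,obs=None):
    o,d=ray(c,uv,obs);return o+d*((z-o[2])/d[:,2])[:,None]
def snap(n):
    o=robot.get_obs();c=cams.camera(n);return c,o
def save(c,name,box=None,s=1,pts=None):
    im=c['img'][:,:,::-1].copy()
    x0,y0=0,0
    if box is not None:
        x0,y0,x1,y1=box;im=im[y0:y1,x0:x1]
    im=cv2.resize(im,None,fx=s,fy=s,interpolation=cv2.INTER_CUBIC)
    if pts is not None:
        for p in np.atleast_2d(pts): cv2.circle(im,(int((p[0]-x0+.5)*s),int((p[1]-y0+.5)*s)),2,(0,0,255),-1)
    cv2.imwrite('pics/'+name,im)
def axis_of(c,reg,z,obs=None):
    ys,xs=np.nonzero(reg);W=atz(c,np.c_[xs,ys],z,obs)[:,:2]
    r=cv2.minAreaRect((W*1000).astype(np.float32));b=cv2.boxPoints(r)
    e=[b[1]-b[0],b[2]-b[1]];e=max(e,key=np.linalg.norm)
    return np.array(r[0])/1000,sorted(r[1]),np.arctan2(e[1],e[0])
def pose():
    o=robot.get_obs();M=R.from_quat(o['tool_rot']).as_matrix()
    return o,o['position'],np.arctan2(M[1,0],M[0,0]),M
E
python3 - <<'E'
from h import *
c,o=snap("top")
for n,z in [("marker_a_center",.003),("marker_b_center",.003),("marker_c_center",.003),("block_center",.05),("tray",.017),("screwdriver",.02),("tape_roll",.018),("alcohol_bottle",.1),("tea_mug",.09),("dock",.01),("dock_hook",.04),("dock_jaw",.03)]:
    for r in nets.outline_of(c,n)[:6]:
        a=axis_of(c,r['region'],z)
        print(n,round(r['conf'],2),np.round(r['pixel']),np.round(a[0],3),np.round(a[1]),round(a[2],3))
save(c,"dock1.png",(325,140,445,245),6)
save(c,"left1.png",(165,130,325,250),5)
E
```

```text
marker_a_center 0.69 [264. 214.] [0.493 0.192] [ 16. 131.] 0.147
marker_a_center 0.53 [390. 205.] [ 0.502 -0.22 ] [ 29. 270.] -1.371
marker_a_center 0.47 [133. 221.] [0.462 0.65 ] [ 21. 136.] 1.551
marker_b_center 0.7 [309. 223.] [0.443 0.04 ] [ 16. 130.] -0.082
marker_c_center 0.55 [191. 274.] [0.271 0.437] [ 15. 134.] -0.492
marker_c_center 0.53 [287. 201.] [0.517 0.11 ] [ 17. 132.] -0.022
marker_c_center 0.24 [309. 220.] [0.447 0.04 ] [ 16. 131.] -0.071
block_center 0.63 [191. 198.] [0.528 0.43 ] [42. 51.] -1.421
tray 0.58 [195. 204.] [0.502 0.429] [146. 246.] -0.02
screwdriver 0.74 [208. 220.] [0.462 0.383] [ 20. 109.] 0.001
screwdriver 0.31 [242. 152.] [0.69  0.274] [ 96. 119.] 0.321
tape_roll 0.74 [296. 168.] [0.644 0.082] [69. 74.] -0.019
tape_roll 0.19 [191. 195.] [0.532 0.435] [39. 48.] -1.389
alcohol_bottle 0.62 [270. 154.] [0.656 0.165] [63. 87.] 0.172
alcohol_bottle 0.51 [245. 226.] [0.424 0.256] [ 20. 123.] 0.154
tea_mug 0.79 [244. 153.] [0.669 0.268] [ 90. 108.] 0.358
tea_mug 0.5 [384. 194.] [ 0.526 -0.192] [222. 289.] -1.375
tea_mug 0.42 [196. 206.] [0.492 0.413] [134. 229.] -0.037
dock 0.95 [383. 192.] [ 0.539 -0.213] [231. 301.] -1.373
dock 0.36 [388. 205.] [ 0.483 -0.214] [ 72. 269.] -1.409
dock_hook 0.5 [422. 184.] [ 0.566 -0.338] [11. 48.] 0.286
dock_hook 0.16 [383. 195.] [ 0.533 -0.205] [229. 299.] -1.372
dock_jaw 0.67 [391. 207.] [ 0.48  -0.222] [ 65. 282.] -1.363
```

```bash
python3 - <<'E'
from h import *
from scipy.optimize import least_squares
ct,o=snap("top");cs,o=snap("scene")
def rectfit(c,name,z,w,h):
    r=nets.outline_of(c,name)[0];print(name,r['conf']);return axis_of(c,r['region'],z)
print(rectfit(cs,"dock",.01,0,0))
# corners from crop of top
px=np.array([(45,185),(547,73),(648,455),(138,572)])/6+[325,140]-.5
W=atz(ct,px,.01)[:,:2];print(W)
loc=np.array([(.115,.15),(.115,-.15),(-.115,-.15),(-.115,.15)])
f=lambda p:((np.c_[np.cos(p[2])*loc[:,0]-np.sin(p[2])*loc[:,1],np.sin(p[2])*loc[:,0]+np.cos(p[2])*loc[:,1]]+p[:2])-W).ravel()
s=least_squares(f,[.54,-.21,.2]);print(s.x,s.fun*1000)
p=s.x
def D(x,y,z):return [p[0]+np.cos(p[2])*x-np.sin(p[2])*y,p[1]+np.sin(p[2])*x+np.cos(p[2])*y,z]
pts=[D(x,y,.01) for x in(-.115,.115) for y in(-.15,.15)]+[D(.08,y,.034) for y in(-.1,.1)]+[D(-.047,y,.031) for y in (-.09,.09)]+[D(-.051,.125,.044)]
pts2=[D(-.049,.125,.022),D(-.03,.125,.022)]
save(cs,"dsc.png",(265,95,385,195),6,proj(cs,pts+pts2))
save(ct,"dtp.png",(325,140,445,245),6,proj(ct,pts+pts2))
E
```

```text
dock 0.58
(array([ 0.54512445, -0.23439163]), [234.10438537597656, 357.8929443359375], np.float32(-1.3744359))
[[ 0.61958522 -0.04541481]
 [ 0.6802363  -0.33827504]
 [ 0.45674089 -0.38200747]
 [ 0.39609891 -0.08978525]]
[ 0.53816533 -0.21387064  0.20079767] [ 1.35185081  1.46720442  0.53608269  0.3551002  -1.34729964 -1.78621508
 -0.54063386 -0.03608953]
```

```bash
python3 - <<'E'
from h import *
ct,o=snap("top");cs,o=snap("scene")
p=[ 0.53817,-0.21387,0.2008]
def L(W):
    d=W[:,:2]-p[:2];c,s=np.cos(p[2]),np.sin(p[2]);return np.c_[c*d[:,0]+s*d[:,1],-s*d[:,0]+c*d[:,1]]*1000
def T(px,z):return L(atz(ct,np.array(px)/6+[325,140]-.5,z)).round(1)
def S(px,z):return L(atz(cs,np.array(px)/6+[265,95]-.5,z)).round(1)
print('wires far top',T([(152,212),(462,148)],.013).tolist(),'near',T([(197,380),(510,312)],.013).tolist())
print('wires far scene',S([(255,185),(165,380)],.013).tolist(),'near',S([(420,222),(340,420)],.013).tolist())
print('rail top front edge',T([(137,195),(487,118)],.034).tolist(),'foot',T([(135,203)],.01).tolist(),S([(135,380),(250,165)],.01).tolist())
print('knob top',T([(595,288)],.063).tolist(),S([(437,118)],.063).tolist())
print('pivot',T([(562,213)],.04).tolist(),S([(362,130)],.045).tolist())
print('ledge',T([(112,405),(190,390),(195,412),(118,425)],.022).tolist())
print('endplate',T([(218,543),(575,462)],.024).tolist())
E
```

```text
wires far top [[84.1, 93.3], [81.6, -89.8]] near [[-15.9, 91.7], [-16.9, -92.1]]
wires far scene [[85.7, -89.6], [82.3, 92.1]] near [[-20.6, -91.1], [-24.1, 89.1]]
rail top front edge [[91.6, 103.9], [91.6, -100.7]] foot [[91.9, 100.9]] [[99.9, 95.2], [95.4, -109.8]]
knob top [[-19.6, -123.6]] [[-16.1, -130.3]]
pivot [[28.4, -125.6]] [[28.9, -125.1]]
ledge [[-20.3, 143.9], [-21.6, 98.9], [-34.4, 99.2], [-32.0, 143.3]]
endplate [[-109.1, 105.0], [-108.7, -101.9]]
```

```bash
cat >> h.py <<'E'
DK=[.5496,-.2115,.2008]
def D(x,y,z=0):
    """dock mm -> world m (z world mm)"""
    c,s=np.cos(DK[2]),np.sin(DK[2]);x,y=x/1000,y/1000
    return np.array([DK[0]+c*x-s*y,DK[1]+s*x+c*y,z/1000])
def toD(P):
    P=np.atleast_2d(P);d=P[:,:2]-DK[:2];c,s=np.cos(DK[2]),np.sin(DK[2])
    return np.c_[c*d[:,0]+s*d[:,1],-s*d[:,0]+c*d[:,1]]*1000
def plan(P,psi=None):
    """tool-frame delta to the TCP target P(world), psi"""
    o,t,a,M=pose();d=M.T@(np.array(P)-t)*1000
    print('t',round(o['time'],2),'tcp',t.round(4),'psi',round(a,3),'grip',round(o['grip_width'],4),'F',o['ft_force'].round(1))
    if psi is not None:
        ds=(psi-a+np.pi)%(2*np.pi)-np.pi
    else: ds=0
    print('delta',d.round(1),'psi-change',round(ds,3),'spin(tool z)',round(-ds,3),'q',o['q'].round(2))
E
python3 - <<'E'
from h import *
k=D(-28,-125,150);plan(k,.2008)
E
```

```text
t 1.05 tcp [ 0.1834 -0.5975  0.2226] psi 0.298 grip 0.087 F [0.8 0.2 0.7]
delta [ 423.4 -139.9   72.6] psi-change -0.097 spin(tool z) 0.097 q [-1.45  0.53  1.43  0.    1.18 -0.18]
```

Call:
play_rows --commands '[{"x":46,"y":-15},{"x":46,"y":-15},{"x":46,"y":-15},{"x":46,"y":-15},{"x":46,"y":-15},{"x":46,"y":-15},{"x":46,"y":-15},{"x":46,"y":-15}]' --grip 0.3

```text
invalid input
```

```bash
python3 - <<'E'
from h import *
k=D(-28,-125,150);plan(k,.2008)
E
```

```text
t 1.05 tcp [ 0.1834 -0.5975  0.2226] psi 0.298 grip 0.087 F [0.8 0.2 0.7]
delta [ 423.4 -139.9   72.6] psi-change -0.097 spin(tool z) 0.097 q [-1.45  0.53  1.43  0.    1.18 -0.18]
```

Call:
play_rows --commands '[{"x":46,"y":-15,"z":0,"spin":0},{"x":46,"y":-15,"z":0,"spin":0},{"x":46,"y":-15,"z":0,"spin":0},{"x":46,"y":-15,"z":0,"spin":0},{"x":46,"y":-15,"z":0,"spin":0},{"x":46,"y":-15,"z":0,"spin":0},{"x":46,"y":-15,"z":0,"spin":0},{"x":46,"y":-15,"z":0,"spin":0}]' --grip 0.3

```text
time: 1.85
position: [0.506, -0.3767, 0.2221]
tool_rot: [0.99, 0.141, -0.0, 0.004]
ft_force: [0.3, -1.3, 0.0]
grip_width: 0.0319
```

```bash
python3 - <<'E'
from h import *
k=D(-28,-125,150);plan(k,.2008)
E
```

```text
t 1.85 tcp [ 0.506  -0.3767  0.2221] psi 0.283 grip 0.0319 F [ 0.3 -1.3  0. ]
delta [ 50.  -24.7  71.8] psi-change -0.082 spin(tool z) 0.082 q [-0.81  0.53  1.42 -0.01  1.18  0.48]
```

Call:
play_rows --commands '[{"x":0,"y":0,"z":0,"spin":0.08},{"x":0,"y":-18,"z":0,"spin":0},{"x":0,"y":0,"z":0,"spin":0}]'

```text
time: 2.15
position: [0.5092, -0.3524, 0.2218]
tool_rot: [0.994, 0.105, 0.001, 0.004]
ft_force: [-0.8, -0.9, -0.4]
grip_width: 0.0265
```

```bash
python3 - <<'E'
from h import *
k=D(-28,-125,60);plan(k,.2008)
c,o=snap("wrist")
pts=[D(-28,-125,65),D(17,-125,32),D(-28,-125,37),D(-126.7+0,-150,10),D(103.3,-150,10)]+[D(x,y,15) for x in(-28,72) for y in(-91,-65)]
save(c,"w1.png",None,1.4,proj(c,pts,o))
E
```

```text
t 2.15 tcp [ 0.5092 -0.3524  0.2218] psi 0.211 grip 0.0265 F [-0.8 -0.9 -0.4]
delta [ 39.5  -5.8 161.8] psi-change -0.01 spin(tool z) 0.01 q [-0.78  0.52  1.45 -0.    1.16  0.58]
```

```bash
python3 - <<'E'
from h import *
import h
from scipy.optimize import least_squares
c,o=snap("wrist")
obs=np.array([(342,80),(343,209),(308,78),(309,210),(103,76),(122,209),(138,76),(154,209),(416,40),(409,321),(27,35),(76,322),(382,155)])/1.4-.3
pl=[(72,-90.5,15),(-28,-90.5,15),(72,-65.5,15),(-28,-65.5,15),(72,90.5,15),(-28,90.5,15),(72,65.5,15),(-28,65.5,15),(103.3,-150,10),(-126.7,-150,10),(103.3,150,10),(-126.7,150,10),(17,-125,40)]
def f(p):
    h.DK[:]=p;return (proj(c,[D(*q) for q in pl],o)-obs).ravel()
s=least_squares(f,[.5496,-.2115,.2008],loss='soft_l1');print(s.x);print(s.fun.reshape(-1,2).round(1))
f(s.x)
W=atz(c,np.array([(384,220)])/1.4-.3,.061,o);print('knob dock',toD(W))
E
```

```text
[ 0.55113559 -0.21639506  0.20060311]
[[-1.5 -0.1]
 [-0.6  1.2]
 [-0.3  1.1]
 [ 2.1  0.3]
 [ 1.1  0.8]
 [ 0.5 -0.1]
 [-0.6  1.1]
 [-0.6  0.1]
 [ 0.8 -1.5]
 [ 1.3  0.7]
 [-2.4 -1.4]
 [-1.3 -1.2]
 [ 1.5 -1.6]]
knob dock [[ -31.12905697 -125.24370094]]
```

```bash
sed -i 's/^DK=.*/DK=[.5511,-.2160,.2007]/' h.py; python3 - <<'E'
from h import *
plan(D(-60,-125,130),.2007);plan(D(-30,-125,48),.2007)
E
```

```text
t 2.25 tcp [ 0.5094 -0.3555  0.2222] psi 0.209 grip 0.0259 F [0.2 0.4 0. ]
delta [ 8.4 -4.4 92.2] psi-change -0.009 spin(tool z) 0.009 q [-0.79  0.52  1.45 -0.    1.16  0.58]
t 2.25 tcp [ 0.5094 -0.3555  0.2222] psi 0.209 grip 0.0259 F [0.2 0.4 0. ]
delta [ 38.2  -5.  174.3] psi-change -0.009 spin(tool z) 0.009 q [-0.79  0.52  1.45 -0.    1.16  0.58]
```

Call:
play_rows --commands '[{"x":4,"y":0,"z":46,"spin":0.01},{"x":4,"y":0,"z":44,"spin":0},{"x":0,"y":0,"z":0,"spin":0},{"x":0,"y":0,"z":0,"spin":0}]'

```text
time: 2.65
position: [0.5197, -0.3627, 0.1338]
tool_rot: [0.995, 0.097, 0.005, 0.01]
ft_force: [0.8, -0.1, 0.7]
grip_width: 0.0262
```

```bash
cat >> h.py <<'E'
import pickle
def shot(name,pts=None,s=1.4,cam="wrist"):
    c,o=snap(cam);pickle.dump((c,o),open('last.pkl','wb'))
    save(c,name,None,s,None if pts is None else proj(c,pts,o));print('tcp',o['position'].round(4));return c,o
def last():return pickle.load(open('last.pkl','rb'))
E
sed -i 's/^DK=.*/DK=[.5503,-.2130,.2007]/' h.py
python3 - <<'E'
from h import *
plan(D(-30,-125,48),.2007)
shot("w2.png",[D(-30,-125,60),D(17,-125,40)]+[D(x,y,15) for x in(-28,72) for y in(-90.5,-65.5)])
plan(D(-30,-125,48),.2007)
E
```

```text
t 2.65 tcp [ 0.5197 -0.3627  0.1338] psi 0.195 grip 0.0262 F [ 0.8 -0.1  0.7]
delta [ 29.1 -17.6  85.7] psi-change 0.006 spin(tool z) -0.006 q [-0.78  0.64  1.51 -0.01  0.98  0.6 ]
tcp [ 0.5197 -0.3627  0.1338]
t 2.7 tcp [ 0.5193 -0.3625  0.1338] psi 0.195 grip 0.0262 F [ 0.6 -0.2 -0.3]
delta [ 29.4 -17.3  85.7] psi-change 0.006 spin(tool z) -0.006 q [-0.78  0.64  1.51 -0.01  0.98  0.6 ]
```

Call:
play_rows --commands '[{"x":15,"y":-9,"z":0,"spin":0},{"x":14,"y":-8,"z":0,"spin":0},{"x":0,"y":0,"z":28,"spin":0},{"x":0,"y":0,"z":28,"spin":0},{"x":0,"y":0,"z":0,"spin":0}]'

```text
time: 3.2
position: [0.5553, -0.3425, 0.0875]
tool_rot: [0.995, 0.097, 0.012, 0.017]
ft_force: [-0.3, 0.8, -0.9]
grip_width: 0.0264
```

```bash
cat >> h.py <<'E'
def tilt():
    o,t,a,M=pose();print('tilt tool z xy',M[:2,2].round(4))
E
python3 - <<'E'
from h import *
plan(D(-30,-125,48),.2007);tilt()
E
```

```text
t 3.2 tcp [ 0.5553 -0.3425  0.0875] psi 0.195 grip 0.0264 F [-0.3  0.8 -0.9]
delta [-9.9 -4.3 39.1] psi-change 0.005 spin(tool z) -0.005 q [-0.72  0.71  1.5  -0.01  0.89  0.66]
tilt tool z xy [ 0.0279 -0.0317]
```

Call:
play_rows --commands '[{"x":-10,"y":-4,"z":0,"spin":0},{"x":0,"y":0,"z":0,"spin":0},{"x":0,"y":0,"z":0,"spin":0},{"x":0,"y":0,"z":0,"spin":0}]'

```text
time: 3.6
position: [0.5476, -0.3405, 0.0931]
tool_rot: [0.995, 0.098, 0.015, 0.02]
ft_force: [0.4, -0.3, -0.9]
grip_width: 0.026
```

```bash

python3 - <<'E'
from h import *
plan(D(-30,-125,48),.2007);tilt()
E
```

```text
t 3.6 tcp [ 0.5476 -0.3405  0.0931] psi 0.198 grip 0.026 F [ 0.4 -0.3 -0.9]
delta [-3.1 -1.4 45. ] psi-change 0.003 spin(tool z) -0.003 q [-0.73  0.7   1.52 -0.01  0.87  0.65]
tilt tool z xy [ 0.0347 -0.0372]
```

Call:
play_rows --commands '[{"x":0,"y":0,"z":0,"spin":0},{"x":0,"y":0,"z":0,"spin":0},{"x":0,"y":0,"z":0,"spin":0},{"x":0,"y":0,"z":0,"spin":0}]'

```text
time: 4.0
position: [0.5484, -0.3418, 0.0951]
tool_rot: [0.995, 0.098, 0.017, 0.022]
ft_force: [0.4, 0.0, -1.6]
grip_width: 0.0261
```

```bash

python3 - <<'E'
from h import *
plan(D(-30,-125,48),.2007);tilt()
E
```

```text
t 4.0 tcp [ 0.5484 -0.3418  0.0951] psi 0.197 grip 0.0261 F [ 0.4  0.  -1.6]
delta [-3.8 -3.  46.9] psi-change 0.004 spin(tool z) -0.004 q [-0.73  0.69  1.52 -0.01  0.87  0.65]
tilt tool z xy [ 0.0374 -0.0396]
```

Call:
play_rows --commands '[{"x":0,"y":0,"z":0,"spin":0},{"x":0,"y":0,"z":0,"spin":0},{"x":0,"y":0,"z":0,"spin":0},{"x":0,"y":0,"z":0,"spin":0},{"x":0,"y":0,"z":0,"spin":0},{"x":0,"y":0,"z":0,"spin":0},{"x":0,"y":0,"z":0,"spin":0},{"x":0,"y":0,"z":0,"spin":0}]'

```text
time: 4.8
position: [0.5481, -0.3417, 0.0944]
tool_rot: [0.995, 0.098, 0.016, 0.021]
ft_force: [0.8, 0.0, -0.2]
grip_width: 0.0262
```

```bash

python3 - <<'E'
from h import *
plan(D(-30,-125,48),.2007);tilt();print(robot.get_obs()['q'])
cams.camera("top");cams.camera("top")
plan(D(-30,-125,48),.2007);tilt();print(robot.get_obs()['q'])
E
```

```text
t 4.8 tcp [ 0.5481 -0.3417  0.0944] psi 0.197 grip 0.0262 F [ 0.8  0.  -0.2]
delta [-3.5 -2.7 46.3] psi-change 0.004 spin(tool z) -0.004 q [-0.73  0.69  1.52 -0.01  0.87  0.65]
tilt tool z xy [ 0.0365 -0.0388]
[-0.72786907  0.69385888  1.52242705 -0.00611822  0.87217835  0.65055033]
t 4.9 tcp [ 0.5481 -0.3417  0.0945] psi 0.197 grip 0.0262 F [ 0.1 -0.6 -0.1]
delta [-3.5 -2.8 46.3] psi-change 0.004 spin(tool z) -0.004 q [-0.73  0.69  1.52 -0.01  0.87  0.65]
tilt tool z xy [ 0.0366 -0.0389]
[-0.72785657  0.69380139  1.52237759 -0.00612066  0.87218337  0.65062524]
```

Call:
play_rows --commands '[{"x":0,"y":0,"z":-25,"spin":0},{"x":0,"y":0,"z":-25,"spin":0}]'

```text
time: 5.1
position: [0.544, -0.3379, 0.1413]
tool_rot: [0.995, 0.098, 0.013, 0.018]
ft_force: [0.5, 0.1, -0.0]
grip_width: 0.0261
```

```bash

python3 - <<'E'
from h import *
plan(D(-30,-125,48),.2007);tilt();print(robot.get_obs()['q'])
cams.camera("top");cams.camera("top")
plan(D(-30,-125,48),.2007);tilt();print(robot.get_obs()['q'])
E
```

```text
t 5.1 tcp [ 0.544  -0.3379  0.1413] psi 0.196 grip 0.0261 F [ 0.5  0.1 -0. ]
delta [-1.   0.3 93.3] psi-change 0.004 spin(tool z) -0.004 q [-0.73  0.63  1.5  -0.01  0.97  0.65]
tilt tool z xy [ 0.0295 -0.0327]
[-0.72772806  0.62750694  1.49966107 -0.00576336  0.97061774  0.650258  ]
t 5.2 tcp [ 0.5461 -0.3395  0.1445] psi 0.197 grip 0.026 F [ 0.7 -0.1 -0.2]
delta [-3.3 -2.4 96.4] psi-change 0.004 spin(tool z) -0.004 q [-0.73  0.62  1.5  -0.01  0.97  0.65]
tilt tool z xy [ 0.0356 -0.0381]
[-0.7274964   0.62366157  1.49694629 -0.005734    0.96902867  0.65026115]
```

Call:
play_rows --commands '[{"x":0,"y":0,"z":-25,"spin":0},{"x":0,"y":0,"z":-25,"spin":0},{"x":0,"y":0,"z":-25,"spin":0},{"x":0,"y":0,"z":-25,"spin":0},{"x":0,"y":0,"z":-25,"spin":0}]'

```text
time: 5.7
position: [0.5383, -0.3322, 0.265]
tool_rot: [0.995, 0.098, 0.011, 0.015]
ft_force: [-0.2, -0.3, 0.3]
grip_width: 0.0263
```

```bash

python3 - <<'E'
from h import *
plan(D(-30,-125,48),.2007);tilt()
cams.camera("top");cams.camera("top")
plan(D(-30,-125,48),.2007);tilt()
E
```

```text
t 5.7 tcp [ 0.5383 -0.3322  0.265 ] psi 0.196 grip 0.0263 F [-0.2 -0.3  0.3]
delta [  1.5   3.5 217.3] psi-change 0.005 spin(tool z) -0.005 q [-0.73  0.48  1.39 -0.01  1.23  0.65]
tilt tool z xy [ 0.0245 -0.0283]
t 5.8 tcp [ 0.5404 -0.3339  0.2683] psi 0.196 grip 0.0261 F [ 1.1  0.7 -0.7]
delta [-1.500e+00 -2.000e-01  2.205e+02] psi-change 0.004 spin(tool z) -0.004 q [-0.73  0.48  1.39 -0.01  1.23  0.65]
tilt tool z xy [ 0.0312 -0.0342]
```

Call:
play_rows --commands '[{"x":0,"y":0,"z":25,"spin":0},{"x":0,"y":0,"z":25,"spin":0},{"x":0,"y":0,"z":25,"spin":0},{"x":0,"y":0,"z":25,"spin":0},{"x":0,"y":0,"z":25,"spin":0},{"x":0,"y":0,"z":25,"spin":0}]'

```text
time: 6.4
position: [0.5449, -0.3391, 0.1095]
tool_rot: [0.995, 0.098, 0.015, 0.019]
ft_force: [0.0, -0.8, 0.4]
grip_width: 0.0257
```

```bash

python3 - <<'E'
from h import *
cams.camera("top");cams.camera("top")
plan(D(-30,-125,48),.2007);tilt()
E
```

```text
t 6.5 tcp [ 0.5424 -0.3369  0.1065] psi 0.196 grip 0.0262 F [-0.4  1.4 -0. ]
delta [ 1.3  3.1 58.7] psi-change 0.005 spin(tool z) -0.005 q [-0.73  0.67  1.52 -0.01  0.91  0.65]
tilt tool z xy [ 0.0257 -0.0294]
```

Call:
play_rows --commands '[{"x":1,"y":2,"z":28,"spin":0},{"x":0,"y":1,"z":28,"spin":0}]'

```text
time: 6.7
position: [0.5478, -0.3432, 0.0525]
tool_rot: [0.995, 0.098, 0.014, 0.019]
ft_force: [0.8, -0.3, 0.1]
grip_width: 0.0263
```

```bash

python3 - <<'E'
from h import *
cams.camera("top");cams.camera("top")
plan(D(-30,-125,48),.2007);tilt()
shot("w3.png",[D(-30,-125,60),D(17,-125,40)]+[D(x,y,15) for x in(-28,72) for y in(-90.5,-65.5)])
E
```

```text
t 6.8 tcp [ 0.5458 -0.3417  0.0499] psi 0.196 grip 0.026 F [-1.  -0.2  0. ]
delta [ 0.  -0.3  1.9] psi-change 0.005 spin(tool z) -0.005 q [-0.73  0.76  1.54 -0.01  0.81  0.65]
tilt tool z xy [ 0.026  -0.0296]
tcp [ 0.5458 -0.3417  0.0499]
```

Call:
play_rows --commands '[{"x":0,"y":2,"z":0,"spin":0},{"x":0.5,"y":6.5,"z":0,"spin":-0.14},{"x":0.5,"y":6.5,"z":0,"spin":-0.14},{"x":0.5,"y":6.5,"z":0,"spin":-0.14},{"x":0.5,"y":6.5,"z":0,"spin":-0.14}]' --grip 0.2

```text
time: 7.35
position: [0.5601, -0.3663, 0.0611]
tool_rot: [0.925, 0.379, 0.008, 0.02]
ft_force: [-0.5, 0.8, -0.8]
grip_width: 0.0174
```

```bash

python3 - <<'E'
from h import *
cams.camera("top")
o,t,a,M=pose();d=toD(t)[0];th=np.arctan2(-(d[1]+125),-(d[0]-17));print('tcp dock',d,'theta',th,'r',np.hypot(d[0]-17,d[1]+125),'psi-yaw',a-.2007,t,o['ft_force'])
shot("w4.png")
E
```

```text
tcp dock [ -19.99173484 -153.77216674] theta 0.6610569371319115 r 46.86390962696852 psi-yaw 0.5806767525698568 [ 0.56136485 -0.367671    0.06163474] [-0.53995368  0.64066492  0.03439074]
tcp [ 0.5614 -0.3677  0.0616]
```

Call:
play_rows --commands '[{"x":0,"y":0,"z":10,"spin":0},{"x":0,"y":6,"z":4,"spin":-0.14},{"x":0,"y":6.5,"z":3,"spin":-0.14},{"x":0,"y":6.5,"z":2,"spin":-0.14},{"x":0,"y":6.5,"z":2,"spin":-0.14},{"x":0,"y":6.5,"z":2,"spin":-0.14},{"x":0,"y":6.5,"z":2,"spin":-0.14}]'

```text
time: 8.15
position: [0.5941, -0.3824, 0.0404]
tool_rot: [0.688, 0.726, -0.001, 0.022]
ft_force: [-1.3, 1.3, 1.5]
grip_width: 0.0173
```

```bash

python3 - <<'E'
from h import *
cams.camera("top")
o,t,a,M=pose();d=toD(t)[0];th=np.arctan2(-(d[1]+125),-(d[0]-17));print('tcp dock',d,'theta',th,'r',np.hypot(d[0]-17,d[1]+125),'psi-yaw',a-.2007,t,o['ft_force'])
tilt();shot("w5.png")
E
```

```text
tcp dock [  10.1369103  -175.11972263] theta 1.4347087903734383 r 50.58743517004488 psi-yaw 1.4279658910862976 [ 0.59514448 -0.38258374  0.04025354] [ 0.16553688 -0.03156693  0.72474526]
tilt tool z xy [ 0.0318 -0.0333]
tcp [ 0.5951 -0.3826  0.0403]
```

Call:
play_rows --commands '[{"x":0,"y":0,"z":-25,"spin":0},{"x":0,"y":0,"z":-30,"spin":0},{"x":0,"y":0,"z":-40,"spin":0},{"x":0,"y":0,"z":-45,"spin":0},{"x":0,"y":0,"z":-45,"spin":0}]'

```text
time: 8.75
position: [0.5846, -0.373, 0.2211]
tool_rot: [0.699, 0.715, -0.001, 0.015]
ft_force: [0.8, -0.2, 0.1]
grip_width: 0.0171
```

```bash

python3 - <<'E'
from h import *
c,o=shot("t2.png",cam="top",s=1.4)
plan([.525,.36,.22],1.72);tilt()
E
```

```text
tcp [ 0.5846 -0.373   0.2211]
t 8.8 tcp [ 0.5883 -0.376   0.2311] psi 1.592 grip 0.0172 F [ 0.8 -0.5  5. ]
delta [737.1 -47.  -15. ] psi-change 0.128 spin(tool z) -0.128 q [-0.73  0.6   1.26 -0.    1.23 -0.75]
tilt tool z xy [ 0.0319 -0.0327]
```

Call:
play_rows --commands '[{"x":40,"y":-3,"z":0,"spin":0},{"x":48,"y":-3,"z":0,"spin":0},{"x":48,"y":-3,"z":0,"spin":0},{"x":48,"y":-3,"z":0,"spin":0},{"x":48,"y":-3,"z":0,"spin":-0.03},{"x":48,"y":-3,"z":0,"spin":-0.03},{"x":48,"y":-3,"z":0,"spin":-0.03},{"x":48,"y":-3,"z":0,"spin":-0.03}]' --grip 0.7

```text
time: 9.6
position: [0.559, 0.0001, 0.2207]
tool_rot: [0.673, 0.738, 0.001, 0.038]
ft_force: [0.1, 0.4, 0.2]
grip_width: 0.0602
```

```bash

python3 - <<'E'
from h import *
plan([.525,.36,.22],1.72);tilt()
E
```

```text
t 9.6 tcp [5.590e-01 1.000e-04 2.207e-01] psi 1.661 grip 0.0602 F [0.1 0.4 0.2]
delta [ 3.61e+02 -3.00e-01 -1.93e+01] psi-change 0.059 spin(tool z) -0.059 q [-0.18  0.42  1.65 -0.05  1.01 -0.25]
tilt tool z xy [ 0.0585 -0.05  ]
```

```bash

python3 - <<'E'
from h import *
cams.camera("top");cams.camera("top");plan([.525,.36,.22],1.72);tilt()
E
```

```text
t 9.7 tcp [0.5567 0.0043 0.22  ] psi 1.668 grip 0.0608 F [-0.5 -0.   0.1]
delta [356.6   4.  -18.4] psi-change 0.052 spin(tool z) -0.052 q [-0.17  0.42  1.65 -0.04  1.01 -0.25]
tilt tool z xy [ 0.0546 -0.047 ]
```

Call:
play_rows --commands '[{"x":30,"y":0,"z":0,"spin":0},{"x":30,"y":0,"z":0,"spin":0},{"x":30,"y":0,"z":0,"spin":0},{"x":30,"y":0,"z":0,"spin":0},{"x":30,"y":0,"z":0,"spin":0},{"x":30,"y":0,"z":0,"spin":-0.02},{"x":30,"y":0,"z":0,"spin":-0.02},{"x":30,"y":0,"z":0,"spin":-0.02}]'

```text
time: 10.5
position: [0.5397, 0.2442, 0.2085]
tool_rot: [0.663, 0.747, 0.004, 0.042]
ft_force: [0.2, 0.2, -0.9]
grip_width: 0.0613
```

```bash

python3 - <<'E'
from h import *
cams.camera("top");cams.camera("top");plan([.525,.36,.22],1.72);tilt()
E
```

```text
t 10.6 tcp [0.5391 0.2464 0.2083] psi 1.693 grip 0.061 F [-0.1 -0.3 -0.3]
delta [113.7   0.9 -18.1] psi-change 0.027 spin(tool z) -0.027 q [ 0.27  0.49  1.56 -0.08  1.04  0.19]
tilt tool z xy [ 0.0686 -0.0484]
```

Call:
play_rows --commands '[{"x":50,"y":0,"z":0,"spin":-0.02}]'

```text
time: 10.7
position: [0.5353, 0.2893, 0.206]
tool_rot: [0.657, 0.753, 0.004, 0.043]
ft_force: [1.3, 0.6, 0.9]
grip_width: 0.061
```

```bash

python3 - <<'E'
from h import *
cams.camera("top");cams.camera("top");plan([.525,.36,.22],1.72);tilt()
c,o=shot("w6.png",[[.528,.43,.05]])
for r in nets.outline_of(c,"block_center")[:3]:
    a=axis_of(c,r['region'],.05,o);print(r['conf'],r['pixel'],a)
E
```

```text
t 10.8 tcp [0.5333 0.2965 0.2056] psi 1.712 grip 0.0605 F [-0.2 -0.4 -0.1]
delta [ 63.2   1.9 -17.9] psi-change 0.008 spin(tool z) -0.008 q [ 0.36  0.51  1.52 -0.08  1.06  0.25]
tilt tool z xy [ 0.07   -0.0457]
tcp [0.5333 0.2965 0.2056]
0.73 [203.6, 89.3] (array([0.4989584 , 0.38207278]), [23.601421356201172, 166.19754028320312], np.float32(0.01306767))
0.58 [284.9, 41.9] (array([0.52974597, 0.42928387]), [32.95003890991211, 44.71269607543945], np.float32(-1.4115376))
```

```bash

python3 - <<'E'
from h import *
c,o=last()
W=atz(c,np.array([(375,22),(420,18),(422,86),(377,90)])/1.4-.3,.05,o);print(W.round(4),W.mean(0))
d=W[1]-W[2]+W[0]-W[3];print(np.arctan2(d[1],d[0]))
plan([*W.mean(0)[:2],.12],1.73)
E
```

```text
[[0.5131 0.4481 0.05  ]
 [0.5409 0.4548 0.05  ]
 [0.5487 0.4163 0.05  ]
 [0.5197 0.4094 0.05  ]] [0.53058471 0.43218109 0.05      ]
1.7548044543344143
t 10.9 tcp [0.5335 0.293  0.2055] psi 1.712 grip 0.0609 F [ 0.3 -0.1  0.2]
delta [142.9  11.9  78.2] psi-change 0.018 spin(tool z) -0.018 q [ 0.35  0.51  1.52 -0.08  1.06  0.25]
```

Call:
play_rows --commands '[{"x":-50,"y":0,"z":0,"spin":0},{"x":-50,"y":0,"z":0,"spin":0},{"x":-10,"y":0,"z":0,"spin":0}]'

```text
time: 11.2
position: [0.55, 0.1797, 0.2121]
tool_rot: [0.655, 0.754, 0.004, 0.044]
ft_force: [0.8, 0.5, 0.1]
grip_width: 0.0612
```

```bash

python3 - <<'E'
from h import *
tilt();print(robot.get_obs()['q'].round(3));cams.camera("top");cams.camera("top");plan([.525,.36,.22],1.72);tilt();print(robot.get_obs()['q'].round(3))
E
```

```text
tilt tool z xy [ 0.0716 -0.0505]
[ 0.155  0.458  1.603 -0.072  1.018  0.051]
t 11.3 tcp [0.5498 0.182  0.212 ] psi 1.709 grip 0.0608 F [ 0.8 -0.3  0.5]
delta [179.    1.2 -18.4] psi-change 0.011 spin(tool z) -0.011 q [ 0.16  0.46  1.6  -0.07  1.02  0.05]
tilt tool z xy [ 0.0713 -0.0485]
[ 0.158  0.459  1.602 -0.07   1.019  0.053]
```

Call:
play_rows --commands '[{"x":0,"y":0,"z":-48,"spin":0},{"x":0,"y":0,"z":-48,"spin":0},{"x":0,"y":0,"z":0,"spin":0},{"x":0,"y":0,"z":0,"spin":0}]'

```text
time: 11.7
position: [0.5419, 0.1867, 0.3091]
tool_rot: [0.658, 0.752, 0.004, 0.041]
ft_force: [-1.1, -0.4, -0.3]
grip_width: 0.0608
```

```bash

python3 - <<'E'
from h import *
tilt();cams.camera("top");cams.camera("top");plan([.525,.36,.22],1.72);tilt()
E
```

```text
tilt tool z xy [ 0.0667 -0.0471]
t 11.8 tcp [0.542  0.1867 0.3085] psi 1.703 grip 0.061 F [ 0.4 -0.4 -1. ]
delta [178.7   1.4  78.9] psi-change 0.017 spin(tool z) -0.017 q [ 0.17  0.35  1.49 -0.06  1.25  0.05]
tilt tool z xy [ 0.0662 -0.0474]
```

Call:
play_rows --commands '[{"x":0,"y":0,"z":45,"spin":0}]'

```text
time: 11.9
position: [0.549, 0.1859, 0.2681]
tool_rot: [0.657, 0.752, 0.009, 0.045]
ft_force: [0.3, -0.4, -0.3]
grip_width: 0.0609
```

```bash

python3 - <<'E'
from h import *
tilt();cams.camera("top");cams.camera("top");plan([.525,.36,.22],1.72);tilt()
E
```

```text
tilt tool z xy [ 0.0796 -0.0449]
t 12.0 tcp [0.5403 0.1838 0.2574] psi 1.704 grip 0.0607 F [-0.5 -0.6 -0.7]
delta [178.5   7.   27.8] psi-change 0.016 spin(tool z) -0.016 q [ 0.16  0.4   1.56 -0.06  1.14  0.05]
tilt tool z xy [ 0.0519 -0.0497]
```

```bash

python3 - <<'E'
from h import *
tilt()
for i in range(3): cams.camera("top");tilt()
E
```

```text
tilt tool z xy [ 0.0519 -0.0497]
tilt tool z xy [ 0.0561 -0.0489]
tilt tool z xy [ 0.0611 -0.0481]
tilt tool z xy [ 0.0648 -0.0475]
```

Call:
play_rows --commands '[{"x":0,"y":0,"z":46,"spin":0}]'

```text
time: 12.25
position: [0.554, 0.184, 0.2243]
tool_rot: [0.657, 0.752, 0.01, 0.046]
ft_force: [1.2, -0.0, -0.0]
grip_width: 0.0608
```

```bash

python3 - <<'E'
from h import *
cams.camera("top");cams.camera("top");tilt()
E
```

```text
tilt tool z xy [ 0.056 -0.049]
```

Call:
play_rows --commands '[{"x":0,"y":0,"z":46,"spin":0}]'

```text
time: 12.45
position: [0.5533, 0.181, 0.1746]
tool_rot: [0.657, 0.752, 0.006, 0.042]
ft_force: [2.5, 0.2, -0.8]
grip_width: 0.0612
```

```bash

python3 - <<'E'
from h import *
cams.camera("top");cams.camera("top");tilt();plan([.53,.36,.22],1.755)
E
```

```text
tilt tool z xy [ 0.0454 -0.0508]
t 12.55 tcp [0.5444 0.179  0.1651] psi 1.704 grip 0.0606 F [-1.2 -0.3 -0.7]
delta [178.   12.2 -64.6] psi-change 0.051 spin(tool z) -0.051 q [ 0.15  0.52  1.64 -0.07  0.94  0.06]
```

Call:
play_rows --commands '[{"x":0,"y":0,"z":-40,"spin":0},{"x":0,"y":0,"z":-40,"spin":0},{"x":0,"y":0,"z":-25,"spin":0}]'

```text
time: 12.85
position: [0.5373, 0.1842, 0.2747]
tool_rot: [0.658, 0.752, -0.008, 0.03]
ft_force: [0.8, -0.9, -0.1]
grip_width: 0.061
```

```bash

python3 - <<'E'
from h import *
tilt()
for i in range(4): cams.camera("top");tilt()
plan([.53,.36,.22],1.755)
E
```

```text
tilt tool z xy [ 0.0351 -0.0522]
tilt tool z xy [ 0.0442 -0.0505]
tilt tool z xy [ 0.0438 -0.0507]
tilt tool z xy [ 0.0393 -0.0515]
tilt tool z xy [ 0.0351 -0.0522]
t 13.05 tcp [0.537  0.1841 0.2725] psi 1.704 grip 0.0606 F [-0.6 -0.2 -0.7]
delta [178.   15.2  43. ] psi-change 0.051 spin(tool z) -0.051 q [ 0.16  0.39  1.53 -0.06  1.2   0.05]
```

Call:
play_rows --commands '[{"x":0,"y":0,"z":46,"spin":0}]'

```text
time: 13.15
position: [0.543, 0.1827, 0.2325]
tool_rot: [0.658, 0.752, -0.002, 0.035]
ft_force: [2.1, 0.5, 0.4]
grip_width: 0.0606
```

```bash

python3 - <<'E'
from h import *
cams.camera("top");cams.camera("top");tilt()
E
```

```text
tilt tool z xy [ 0.0229 -0.0543]
```

Call:
play_rows --commands '[{"x":0,"y":0,"z":46,"spin":0}]'

```text
time: 13.35
position: [0.5396, 0.1792, 0.1814]
tool_rot: [0.658, 0.752, -0.008, 0.03]
ft_force: [1.8, 0.8, -0.0]
grip_width: 0.0608
```

```bash

python3 - <<'E'
from h import *
cams.camera("top");cams.camera("top");tilt()
E
```

```text
tilt tool z xy [ 0.0082 -0.0567]
```

Call:
play_rows --commands '[{"x":0,"y":0,"z":-25,"spin":0},{"x":40,"y":3,"z":0,"spin":-0.02},{"x":40,"y":3,"z":0,"spin":-0.02},{"x":40,"y":3,"z":0,"spin":-0.02},{"x":40,"y":3,"z":0,"spin":0},{"x":40,"y":3,"z":0,"spin":0}]'

```text
time: 14.05
position: [0.5128, 0.3798, 0.1972]
tool_rot: [0.638, 0.769, -0.021, 0.02]
ft_force: [0.0, 0.1, 0.2]
grip_width: 0.0608
```

```bash

python3 - <<'E'
from h import *
tilt()
for i in range(3): cams.camera("top");tilt()
plan([.5306,.432,.12],1.755)
E
```

```text
tilt tool z xy [ 0.0047 -0.0578]
tilt tool z xy [ 0.0066 -0.0507]
tilt tool z xy [ 0.0064 -0.0546]
tilt tool z xy [ 0.0055 -0.0573]
t 14.2 tcp [0.5124 0.3808 0.1967] psi 1.761 grip 0.0608 F [ 0.2 -0.5 -1. ]
delta [51.1 28.  73.7] psi-change -0.006 spin(tool z) 0.006 q [ 0.49  0.59  1.4  -0.06  1.18  0.32]
```

Call:
play_rows --commands '[{"x":25,"y":14,"z":0,"spin":0},{"x":25,"y":13,"z":0,"spin":0},{"x":0,"y":0,"z":25,"spin":0},{"x":0,"y":0,"z":25,"spin":0},{"x":0,"y":0,"z":25,"spin":0}]'

```text
time: 14.7
position: [0.5348, 0.4298, 0.1302]
tool_rot: [0.638, 0.77, -0.016, 0.023]
ft_force: [-0.4, -0.9, -0.0]
grip_width: 0.0607
```

```bash

python3 - <<'E'
from h import *
for i in range(3): cams.camera("top")
tilt()
shot("w7.png",[[.5306,.432,.05]])
plan([.5306,.432,.03],1.755)
E
```

```text
tilt tool z xy [ 0.0096 -0.0577]
tcp [0.533  0.4286 0.1282]
t 14.9 tcp [0.5341 0.4295 0.1296] psi 1.757 grip 0.061 F [1.2 0.4 0.1]
delta [ 8.8 -3.2 99.3] psi-change -0.002 spin(tool z) 0.002 q [ 0.54  0.72  1.33 -0.06  1.11  0.38]
```

Call:
play_rows --commands '[{"x":9,"y":-3,"z":20,"spin":0},{"x":0,"y":0,"z":25,"spin":0},{"x":0,"y":0,"z":25,"spin":0},{"x":0,"y":0,"z":15,"spin":0}]'

```text
time: 15.3
position: [0.5391, 0.4364, 0.0559]
tool_rot: [0.639, 0.769, -0.007, 0.026]
ft_force: [-0.5, 0.1, -0.4]
grip_width: 0.0609
```

```bash

python3 - <<'E'
from h import *
for i in range(3): cams.camera("top")
tilt()
shot("w8.png",[[.5306,.432,.05]])
plan([.5306,.432,.03],1.755)
E
```

```text
tilt tool z xy [ 0.0304 -0.0454]
tcp [0.539  0.4364 0.0559]
t 15.5 tcp [0.5395 0.4368 0.0565] psi 1.754 grip 0.061 F [ 0.9  1.2 -0.4]
delta [ -1.8 -10.2  26.4] psi-change 0.001 spin(tool z) -0.001 q [ 0.54  0.82  1.36 -0.07  0.97  0.4 ]
```

Call:
play_rows --commands '[{"x":-2,"y":-10,"z":0,"spin":0},{"x":0,"y":0,"z":14,"spin":0},{"x":0,"y":0,"z":10,"spin":0}]'

```text
time: 15.8
position: [0.5331, 0.4336, 0.0369]
tool_rot: [0.639, 0.769, -0.002, 0.028]
ft_force: [-0.1, -0.3, -0.5]
grip_width: 0.061
```

```bash

python3 - <<'E'
from h import *
for i in range(3): cams.camera("top")
tilt()
plan([.5306,.432,.03],1.755)
E
```

```text
tilt tool z xy [ 0.0376 -0.0409]
t 15.95 tcp [0.5325 0.4333 0.0359] psi 1.754 grip 0.0611 F [-0.9  0.2  0.4]
delta [-0.6 -2.3  5.9] psi-change 0.001 spin(tool z) -0.001 q [ 0.55  0.83  1.39 -0.07  0.91  0.4 ]
```

Call:
play_rows --commands '[{"x":0,"y":-2,"z":5,"spin":0}]'

```text
time: 16.05
position: [0.5318, 0.4333, 0.0314]
tool_rot: [0.639, 0.769, -0.003, 0.028]
ft_force: [-0.4, -0.4, 0.3]
grip_width: 0.0607
```

Call:
play_rows --commands '[{"x":0,"y":0,"z":0,"spin":0},{"x":0,"y":0,"z":0,"spin":0},{"x":0,"y":0,"z":0,"spin":0},{"x":0,"y":0,"z":0,"spin":0}]' --grip 0.2 --newtons 30

```text
time: 16.45
position: [0.5312, 0.433, 0.0305]
tool_rot: [0.639, 0.769, -0.003, 0.028]
ft_force: [0.6, -0.7, -0.1]
grip_width: 0.0371
```

```bash

python3 - <<'E'
from h import *
tilt()
shot("w9.png")
plan([.5306,.432,.03],1.755)
E
```

```text
tilt tool z xy [ 0.0384 -0.0404]
tcp [0.5312 0.433  0.0305]
t 16.5 tcp [0.5312 0.433  0.0305] psi 1.754 grip 0.0331 F [-0.  -0.   0.4]
delta [-0.9 -0.8  0.5] psi-change 0.001 spin(tool z) -0.001 q [ 0.55  0.84  1.4  -0.07  0.89  0.41]
```

Call:
play_rows --commands '[{"x":0,"y":0,"z":0,"spin":0},{"x":0,"y":0,"z":0,"spin":0},{"x":0,"y":0,"z":-10,"spin":0},{"x":0,"y":0,"z":-25,"spin":0},{"x":0,"y":0,"z":-30,"spin":0},{"x":0,"y":0,"z":-30,"spin":0},{"x":0,"y":0,"z":-30,"spin":0},{"x":0,"y":0,"z":-30,"spin":0}]'

```text
time: 17.3
position: [0.5216, 0.4371, 0.1863]
tool_rot: [0.639, 0.769, -0.01, 0.025]
ft_force: [0.0, -0.2, -1.0]
grip_width: 0.0302
```

```bash

python3 - <<'E'
from h import *
for i in range(3): cams.camera("top")
tilt()
shot("w10.png")
plan(D(-20,125,150),.2007)
E
```

```text
tilt tool z xy [ 0.0322 -0.044 ]
tcp [0.5234 0.4383 0.1881]
t 17.5 tcp [0.5221 0.4373 0.1857] psi 1.754 grip 0.0299 F [-0.1 -0.3 -1.4]
delta [-517.4 -114.2   60.1] psi-change -1.554 spin(tool z) 1.554 q [ 0.56  0.65  1.31 -0.06  1.19  0.4 ]
```

Call:
play_rows --commands '[{"x":-40,"y":-9,"z":0,"spin":0},{"x":-48,"y":-10,"z":0,"spin":0},{"x":-48,"y":-10,"z":0,"spin":0},{"x":-48,"y":-10,"z":0,"spin":0},{"x":-48,"y":-10,"z":0,"spin":0},{"x":-48,"y":-10,"z":0,"spin":0},{"x":-48,"y":-10,"z":0,"spin":0},{"x":-48,"y":-10,"z":0,"spin":0}]'

```text
time: 18.3
position: [0.5038, 0.0497, 0.1898]
tool_rot: [0.634, 0.773, -0.018, 0.017]
ft_force: [0.6, -0.1, -0.6]
grip_width: 0.0297
```

```bash

python3 - <<'E'
from h import *
for i in range(2): cams.camera("top")
tilt()
plan(D(-20,125,150),.2007)
E
```

```text
tilt tool z xy [ 0.0032 -0.0517]
t 18.4 tcp [0.5045 0.0459 0.1899] psi 1.76 grip 0.0298 F [-0.5  0.8 -1.3]
delta [-135.9  -24.8   47.1] psi-change -1.559 spin(tool z) 1.559 q [-0.1   0.42  1.76 -0.06  0.96 -0.25]
```

Now spin about 1.56 in place (11 rows × 0.14).

Call:
play_rows --commands '[{"x":0,"y":0,"z":0,"spin":0.14},{"x":0,"y":0,"z":0,"spin":0.145},{"x":0,"y":0,"z":0,"spin":0.145},{"x":0,"y":0,"z":0,"spin":0.145},{"x":0,"y":0,"z":0,"spin":0.145},{"x":0,"y":0,"z":0,"spin":0.145},{"x":0,"y":0,"z":0,"spin":0.145},{"x":0,"y":0,"z":0,"spin":0.145}]'

```text
time: 19.2
position: [0.4943, 0.049, 0.1786]
tool_rot: [0.96, 0.278, -0.018, 0.019]
ft_force: [0.6, -0.6, -1.1]
grip_width: 0.0299
```

```bash

python3 - <<'E'
from h import *
plan(D(-20,125,120),.2007);tilt()
E
```

```text
t 19.2 tcp [0.4943 0.049  0.1786] psi 0.563 grip 0.0299 F [ 0.6 -0.6 -1.1]
delta [-64.2 125.8  64.8] psi-change -0.363 spin(tool z) 0.363 q [-0.1   0.43  1.77 -0.06  0.96  0.95]
tilt tool z xy [-0.0248 -0.046 ]
```

Call:
play_rows --commands '[{"x":0,"y":0,"z":0,"spin":0.12},{"x":0,"y":0,"z":0,"spin":0.12},{"x":0,"y":0,"z":0,"spin":0.11},{"x":-4,"y":36,"z":0,"spin":0},{"x":-4,"y":36,"z":0,"spin":0},{"x":-4,"y":36,"z":0,"spin":0},{"x":-4,"y":30,"z":0,"spin":0}]'

```text
time: 19.9
position: [0.4979, -0.0816, 0.1739]
tool_rot: [0.994, 0.104, -0.026, 0.016]
ft_force: [0.3, 1.4, -1.3]
grip_width: 0.0298
```

```bash

python3 - <<'E'
from h import *
for i in range(3): cams.camera("top")
plan(D(-15,125,120),.2007);tilt()
shot("w11.png",[D(-49,106,22),D(-30,106,22),D(-49,144,22),D(-30,144,22),D(-51,125,44),D(-51,102,44),D(-51,148,44)])
E
```

```text
t 20.05 tcp [ 0.498  -0.0818  0.174 ] psi 0.205 grip 0.0296 F [ 0.7 -0.2 -1.1]
delta [13.  12.6 53.7] psi-change -0.004 spin(tool z) 0.004 q [-0.35  0.45  1.75 -0.06  0.97  1.05]
tilt tool z xy [-0.0484 -0.038 ]
tcp [ 0.498  -0.0818  0.174 ]
```

Call:
play_rows --commands '[{"x":15,"y":13,"z":0,"spin":0},{"x":0,"y":0,"z":25,"spin":0},{"x":0,"y":0,"z":25,"spin":0},{"x":0,"y":0,"z":25,"spin":0},{"x":0,"y":0,"z":15,"spin":0}]'

```text
time: 20.6
position: [0.5097, -0.0846, 0.0807]
tool_rot: [0.994, 0.107, -0.027, 0.014]
ft_force: [-0.2, -0.5, -1.2]
grip_width: 0.0298
```

```bash

python3 - <<'E'
from h import *
for i in range(3): cams.camera("top")
plan(D(-15,125,53),.2007);tilt()
shot("w12.png",[D(-49,106,22),D(-30,106,22),D(-49,144,22),D(-30,144,22),D(-51,125,44),D(-51,102,44),D(-51,148,44)])
o,t,a,M=pose();print(toD(t))
E
```

```text
t 20.75 tcp [ 0.5101 -0.085   0.0816] psi 0.214 grip 0.03 F [-0.9  0.3 -1. ]
delta [ 0.4  7.7 28.8] psi-change -0.014 spin(tool z) 0.014 q [-0.35  0.62  1.79 -0.07  0.77  1.06]
tilt tool z xy [-0.0497 -0.0348]
tcp [ 0.5101 -0.085   0.0816]
[[-12.97514139 132.58352344]]
```

Call:
play_rows --commands '[{"x":2,"y":8,"z":0,"spin":0.014},{"x":0,"y":0,"z":14,"spin":0},{"x":0,"y":0,"z":13,"spin":0}]'

```text
time: 21.1
position: [0.5186, -0.0951, 0.0598]
tool_rot: [0.995, 0.1, -0.02, 0.018]
ft_force: [-0.2, -0.0, -1.2]
grip_width: 0.0297
```

```bash

python3 - <<'E'
from h import *
for i in range(3): cams.camera("top")
plan(D(-15,125,53),.2007);tilt()
o,t,a,M=pose();print(toD(t))
E
```

```text
t 21.25 tcp [ 0.5178 -0.0949  0.0593] psi 0.2 grip 0.0298 F [ 0.2  0.4 -0.9]
delta [-6.4 -3.   6.5] psi-change 0.001 spin(tool z) -0.001 q [-0.36  0.66  1.79 -0.08  0.72  1.06]
tilt tool z xy [-0.0383 -0.0391]
[[ -8.28683876 122.18010226]]
```

Call:
play_rows --commands '[{"x":0,"y":-3,"z":6,"spin":0},{"x":-8,"y":0,"z":0,"spin":0}]'

```text
time: 21.45
position: [0.5114, -0.0945, 0.0551]
tool_rot: [0.995, 0.1, -0.019, 0.019]
ft_force: [0.8, 0.5, -1.1]
grip_width: 0.0297
```

```bash

python3 - <<'E'
from h import *
for i in range(3): cams.camera("top")
plan(D(-72,125,53),.2007);tilt()
o,t,a,M=pose();print(toD(t))
c,o=snap("scene");save(c,"s13.png",(255,85,395,205),5)
c,o=snap("top");save(c,"t13.png",(325,140,445,245),6)
E
```

```text
t 21.6 tcp [ 0.51   -0.0945  0.0552] psi 0.199 grip 0.0301 F [-0.6  0.1 -1.5]
delta [-56.   -0.9   4.6] psi-change 0.002 spin(tool z) -0.002 q [-0.37  0.66  1.81 -0.08  0.69  1.06]
tilt tool z xy [-0.0352 -0.0403]
[[-15.90469172 124.19260156]]
```

Call:
play_rows --commands '[{"x":-10,"y":-1,"z":2,"spin":0},{"x":-12,"y":0,"z":0,"spin":0},{"x":-12,"y":0,"z":0,"spin":0},{"x":-10,"y":0,"z":0,"spin":0}]'

```text
time: 22.1
position: [0.4738, -0.103, 0.0557]
tool_rot: [0.995, 0.097, -0.009, 0.02]
ft_force: [7.0, 4.2, -4.9]
grip_width: 0.03
```

```bash

python3 - <<'E'
from h import *
for i in range(2): cams.camera("top")
plan(D(-72,125,53),.2007);tilt()
o,t,a,M=pose();print(toD(t))
c,o=snap("scene");save(c,"s14.png",(255,85,395,205),5)
E
```

```text
t 22.2 tcp [ 0.4725 -0.1032  0.0558] psi 0.194 grip 0.0297 F [ 4.7  2.  -3.6]
delta [-17.5  -1.9   3.1] psi-change 0.006 spin(tool z) -0.006 q [-0.42  0.63  1.91 -0.08  0.6   1.03]
tilt tool z xy [-0.0163 -0.0425]
[[-54.40113081 123.09477766]]
```

Call:
play_rows --commands '[{"x":-10,"y":-1,"z":0,"spin":-0.006},{"x":-10,"y":-1,"z":0,"spin":0}]'

```text
time: 22.45
position: [0.4595, -0.1065, 0.0568]
tool_rot: [0.995, 0.099, -0.003, 0.023]
ft_force: [8.0, 4.0, -4.8]
grip_width: 0.0301
```

```bash

python3 - <<'E'
from h import *
for i in range(2): cams.camera("top")
plan(D(-72,125,53),.2007);tilt()
o,t,a,M=pose();print(toD(t))
E
```

```text
t 22.55 tcp [ 0.4583 -0.1066  0.0569] psi 0.198 grip 0.0298 F [ 5.9  2.5 -3.1]
delta [-3.  -2.6  3.8] psi-change 0.003 spin(tool z) -0.003 q [-0.44  0.62  1.96 -0.08  0.55  1.  ]
tilt tool z xy [-0.0031 -0.0455]
[[-68.9788488  122.58785675]]
```

Call:
play_rows --commands '[{"x":-7,"y":-2,"z":0,"spin":-0.003}]'

```text
time: 22.65
position: [0.4549, -0.1073, 0.0574]
tool_rot: [0.995, 0.1, 0.0, 0.024]
ft_force: [7.6, 1.2, -4.6]
grip_width: 0.0297
```

```bash

python3 - <<'E'
from h import *
for i in range(2): cams.camera("top")
plan(D(-75,125,40),.2007);tilt()
o,t,a,M=pose();print(toD(t))
shot("w15.png",[D(-49,106,22),D(-30,106,22),D(-49,144,22),D(-30,144,22)])
E
```

```text
t 22.75 tcp [ 0.4539 -0.1074  0.0575] psi 0.2 grip 0.0298 F [ 6.9  1.5 -2.6]
delta [-1.5 -3.1 17.4] psi-change 0.0 spin(tool z) -0.0 q [-0.44  0.61  1.97 -0.08  0.53  1.  ]
tilt tool z xy [ 0.0042 -0.0483]
[[-73.39908778 122.71004694]]
tcp [ 0.4539 -0.1074  0.0575]
```

```bash

python3 - <<'E'
from h import *
c,o=last()
print(toD(atz(c,np.array([(353,286),(421,286)])/1.4-.3,.0295,o)), toD(atz(c,np.array([(347,325),(431,325)])/1.4-.3,.0775,o)))
E
```

```text
[[-53.12500777 136.97056213]
 [-53.54150079 106.46494387]] [[-54.5892542  137.67040715]
 [-55.11863919 108.7839698 ]]
```

Call:
play_rows --commands '[{"x":-1,"y":-3,"z":7,"spin":0},{"x":-1,"y":0,"z":7,"spin":0}]'

```text
time: 23.0
position: [0.458, -0.1081, 0.0456]
tool_rot: [0.995, 0.099, 0.007, 0.028]
ft_force: [1.2, 1.9, 5.5]
grip_width: 0.0297
```

```bash

python3 - <<'E'
from h import *
for i in range(2): cams.camera("top")
plan(D(-75,125,38.5),.2007);tilt()
o,t,a,M=pose();print(toD(t))
shot("w16.png",[D(-49,106,22),D(-30,106,22),D(-49,144,22),D(-30,144,22)])
E
```

```text
t 23.1 tcp [ 0.4577 -0.1082  0.045 ] psi 0.199 grip 0.03 F [ 5.2  0.6 -2.9]
delta [-5.1 -4.2  6.3] psi-change 0.001 spin(tool z) -0.001 q [-0.44  0.64  1.98 -0.09  0.49  1.  ]
tilt tool z xy [ 0.0178 -0.0536]
[[-69.9026642  121.13316765]]
tcp [ 0.4577 -0.1082  0.045 ]
```

Call:
play_rows --commands '[{"x":-4,"y":-3,"z":3,"spin":0},{"x":-3,"y":-1,"z":5,"spin":0}]'

```text
time: 23.35
position: [0.4572, -0.109, 0.0391]
tool_rot: [0.994, 0.099, 0.014, 0.031]
ft_force: [7.9, 8.9, 21.3]
grip_width: 0.0297
```

```bash

python3 - <<'E'
from h import *
for i in range(2): cams.camera("top")
plan(D(-72,125,38.5),.2007);tilt()
o,t,a,M=pose();print(toD(t))
shot("w17.png",[D(-49,106,22),D(-30,106,22),D(-49,144,22),D(-30,144,22)])
E
```

```text
t 23.45 tcp [ 0.457  -0.1088  0.0392] psi 0.199 grip 0.0296 F [6.5 3.3 6.1]
delta [-1.3 -4.4  0.3] psi-change 0.002 spin(tool z) -0.002 q [-0.45  0.65  1.99 -0.09  0.44  1.01]
tilt tool z xy [ 0.033  -0.0596]
[[-70.67703537 120.66800198]]
tcp [ 0.457  -0.1088  0.0392]
```

Call:
play_rows --commands '[{"x":0,"y":0,"z":0,"spin":0},{"x":0,"y":0,"z":0,"spin":0},{"x":0,"y":0,"z":0,"spin":0}]' --grip 0.46

```text
time: 23.8
position: [0.4546, -0.1086, 0.0398]
tool_rot: [0.994, 0.1, 0.011, 0.031]
ft_force: [-1.0, -0.9, -0.0]
grip_width: 0.0392
```

```bash

python3 - <<'E'
from h import *
plan(D(-72,125,38.5),.2007);tilt()
o,t,a,M=pose();print(toD(t))
shot("w18.png",[D(-49,106,22),D(-30,106,22),D(-49,144,22),D(-30,144,22)])
E
```

```text
t 23.8 tcp [ 0.4546 -0.1086  0.0398] psi 0.201 grip 0.0392 F [-1.  -0.9 -0. ]
delta [ 0.9 -3.7  1.1] psi-change -0.0 spin(tool z) 0.0 q [-0.45  0.65  2.   -0.09  0.45  1.01]
tilt tool z xy [ 0.0282 -0.059 ]
[[-72.94414756 121.40154796]]
tcp [ 0.4546 -0.1086  0.0398]
```

Call:
play_rows --commands '[{"x":0,"y":0,"z":-10,"spin":0},{"x":0,"y":0,"z":-25,"spin":0},{"x":0,"y":0,"z":-35,"spin":0},{"x":0,"y":0,"z":-40,"spin":0},{"x":0,"y":0,"z":-40,"spin":0}]'

```text
time: 24.35
position: [0.4438, -0.0975, 0.1902]
tool_rot: [0.995, 0.1, 0.002, 0.025]
ft_force: [1.2, -0.4, -0.5]
grip_width: 0.04
```

```bash

python3 - <<'E'
from h import *
for i in range(2): cams.camera("top")
plan(D(-72,125,38.5),.2007);tilt()
shot("w19.png",[D(-89,125,44),D(-69,125,58)])
c,o=snap("scene");save(c,"s19.png",(255,85,395,205),5)
c,o=snap("top");save(c,"t19.png",(225,140,445,305),3.6)
E
```

```text
t 24.45 tcp [ 0.4476 -0.099   0.1936] psi 0.2 grip 0.0402 F [ 0.8 -1.3 -0.4]
delta [  4.6  -1.9 155.3] psi-change 0.0 spin(tool z) -0.0 q [-0.43  0.34  1.89 -0.05  0.87  0.97]
tilt tool z xy [ 0.0198 -0.0554]
tcp [ 0.4476 -0.099   0.1936]
```

```bash
cat >> h.py <<'E'
def marker(c,o,name,near=None,z=.004):
    out=[]
    for r in nets.outline_of(c,name):
        a=axis_of(c,r['region'],z,o);print(name,round(r['conf'],2),np.round(r['pixel']),a[0].round(4),np.round(a[1],1),round(float((a[2]+np.pi/2)%np.pi-np.pi/2),3))
E
python3 - <<'E'
from h import *
c,o=snap("wrist")
marker(c,o,"marker_b_center");marker(c,o,"marker_c_center")
plan([.443,.04,.15],-.08)
E
```

```text
marker_b_center 0.78 [145. 163.] [0.4437 0.0391] [ 19.1 137.5] -0.049
marker_c_center 0.87 [78. 83.] [0.5153 0.1098] [ 21.9 137.2] 0.031
marker_c_center 0.71 [306. 299.] [ 0.3115 -0.1703] [19.5 41.4] 0.393
marker_c_center 0.7 [395. 110.] [ 0.5312 -0.2359] [255.3 338.8] -1.376
marker_c_center 0.36 [  6. 132.] [0.4651 0.1776] [15.7 79.3] -0.01
t 24.75 tcp [ 0.4439 -0.0977  0.1872] psi 0.2 grip 0.04 F [ 0.5 -0.1 -0.9]
delta [  26.5 -136.8   30.4] psi-change -0.28 spin(tool z) 0.28 q [-0.43  0.35  1.9  -0.06  0.87  0.97]
```

Call:
play_rows --commands '[{"x":0,"y":0,"z":0,"spin":0.13},{"x":0,"y":0,"z":0,"spin":0.13},{"x":5,"y":-30,"z":0,"spin":0},{"x":5,"y":-34,"z":0,"spin":0},{"x":5,"y":-34,"z":0,"spin":0},{"x":0,"y":-30,"z":0,"spin":0}]'

```text
time: 25.35
position: [0.4654, 0.0294, 0.1729]
tool_rot: [0.999, -0.041, -0.005, 0.023]
ft_force: [1.0, 0.0, -0.4]
grip_width: 0.0401
```

```bash

python3 - <<'E'
from h import *
for i in range(2): cams.camera("top")
plan([.4437,.039,.1],-.06);tilt()
c,o=shot("w20.png",[[.4437,.039,.011]])
marker(c,o,"marker_b_center")
c,o=snap("top");marker(c,o,"marker_b_center")
E
```

```text
t 25.45 tcp [0.4642 0.0311 0.1726] psi -0.077 grip 0.0403 F [ 0.1 -0.3 -0.3]
delta [-20.3  -9.5  72.4] psi-change 0.017 spin(tool z) -0.017 q [-0.14  0.4   1.87 -0.06  0.88  1.54]
tilt tool z xy [-0.0127 -0.0438]
tcp [0.4642 0.0311 0.1726]
marker_b_center 0.87 [264. 198.] [0.4491 0.039 ] [ 15.5 126.6] -0.083
marker_b_center 0.17 [114. 172.] [0.4943 0.1927] [ 21.3 133.9] 0.204
marker_b_center 0.55 [271. 155.] [0.685  0.1689] [66.1 89.2] -0.018
marker_b_center 0.47 [292. 158.] [0.6522 0.082 ] [69.1 72.2] -0.821
marker_b_center 0.38 [387. 194.] [ 0.54   -0.2415] [240.9 346.7] -1.371
```

Call:
play_rows --commands '[{"x":-20,"y":-9,"z":20,"spin":0},{"x":0,"y":0,"z":25,"spin":0},{"x":0,"y":0,"z":25,"spin":0},{"x":0,"y":0,"z":25,"spin":0},{"x":0,"y":0,"z":20,"spin":0}]'

```text
time: 26.15
position: [0.4492, 0.0266, 0.0579]
tool_rot: [0.999, -0.045, 0.002, 0.024]
ft_force: [0.0, 0.4, 0.5]
grip_width: 0.0401
```

```bash

python3 - <<'E'
from h import *
for i in range(3): cams.camera("top")
plan([.4437,.0395,.002],-.08);tilt()
c,o=shot("w21.png",[[.4437,.0395,.011]])
E
```

```text
t 26.3 tcp [0.4485 0.0269 0.0582] psi -0.091 grip 0.0399 F [ 1.  -0.4 -0.2]
delta [ -6.1 -14.7  55.6] psi-change 0.011 spin(tool z) -0.011 q [-0.16  0.6   2.   -0.09  0.53  1.58]
tilt tool z xy [-0.0017 -0.0473]
tcp [0.4485 0.0269 0.0582]
```

Call:
play_rows --commands '[{"x":-6,"y":-14,"z":0,"spin":-0.01},{"x":0,"y":0,"z":20,"spin":0},{"x":0,"y":0,"z":20,"spin":0}]'

```text
time: 26.65
position: [0.4486, 0.0405, 0.0227]
tool_rot: [0.999, -0.041, 0.008, 0.024]
ft_force: [0.1, 0.0, 0.0]
grip_width: 0.0401
```

```bash

python3 - <<'E'
from h import *
for i in range(3): cams.camera("top")
plan([.4437,.0395,.002],-.08);tilt()
c,o=shot("w22.png",[[.4437,.0395,.011]])
E
```

```text
t 26.8 tcp [0.4471 0.0404 0.0219] psi -0.081 grip 0.0401 F [-0.4 -0.1 -0. ]
delta [-3.5  0.3 19.9] psi-change 0.001 spin(tool z) -0.001 q [-0.13  0.68  2.02 -0.11  0.43  1.63]
tilt tool z xy [ 0.0084 -0.0484]
tcp [0.4471 0.0404 0.0219]
```

Call:
play_rows --commands '[{"x":-3,"y":0,"z":10,"spin":0},{"x":-1,"y":0,"z":10,"spin":0}]'

```text
time: 27.05
position: [0.4461, 0.0401, 0.005]
tool_rot: [0.999, -0.04, 0.009, 0.024]
ft_force: [0.7, 0.5, 0.5]
grip_width: 0.0405
```

```bash

python3 - <<'E'
from h import *
c,o=last();print('far end',atz(c,np.array([(390,186)])/1.4-.3,.006,o))
for i in range(2): cams.camera("top")
plan([.4437,.0395,.002],-.08);tilt()
E
```

```text
far end [[0.51107437 0.03363854 0.006     ]]
t 27.15 tcp [0.4456 0.04   0.0041] psi -0.08 grip 0.0402 F [ 0.3  0.3 -0.5]
delta [-1.9  0.5  2.1] psi-change 0.0 spin(tool z) -0.0 q [-0.13  0.72  2.03 -0.13  0.37  1.65]
tilt tool z xy [ 0.0145 -0.0492]
```

Call:
play_rows --commands '[{"x":-2,"y":0,"z":2,"spin":0},{"x":0,"y":0,"z":0,"spin":0},{"x":0,"y":0,"z":0,"spin":0},{"x":0,"y":0,"z":0,"spin":0},{"x":0,"y":0,"z":0,"spin":0},{"x":0,"y":0,"z":0,"spin":0}]' --grip 0.05 --newtons 15

```text
time: 27.75
position: [0.4446, 0.0399, 0.0033]
tool_rot: [0.999, -0.04, 0.01, 0.024]
ft_force: [-0.5, -0.7, 0.3]
grip_width: 0.0168
```

```bash

python3 - <<'E'
from h import *
plan([.4437,.0395,.002],-.08);tilt()
E
```

```text
t 27.75 tcp [0.4446 0.0399 0.0033] psi -0.08 grip 0.0168 F [-0.5 -0.7  0.3]
delta [-0.9  0.5  1.3] psi-change 0.0 spin(tool z) -0.0 q [-0.13  0.72  2.04 -0.13  0.36  1.65]
tilt tool z xy [ 0.0172 -0.0496]
```

Call:
play_rows --commands '[{"x":0,"y":0,"z":-15,"spin":0},{"x":0,"y":0,"z":-25,"spin":0},{"x":0,"y":0,"z":-30,"spin":0},{"x":0,"y":0,"z":-30,"spin":0},{"x":0,"y":0,"z":-10,"spin":-0.12},{"x":0,"y":0,"z":0,"spin":-0.12}]'

```text
time: 28.35
position: [0.4422, 0.0456, 0.1167]
tool_rot: [0.996, 0.083, 0.005, 0.025]
ft_force: [-0.2, 0.2, -0.4]
grip_width: 0.0166
```

```bash

python3 - <<'E'
from h import *
for i in range(2): cams.camera("top")
plan(D(5,78,110),.2007);tilt()
E
```

```text
t 28.45 tcp [0.4416 0.0456 0.1157] psi 0.161 grip 0.0165 F [0.4 0.1 0.2]
delta [ 67.7 194.   15.7] psi-change 0.039 spin(tool z) -0.039 q [-0.12  0.48  1.98 -0.08  0.66  1.35]
tilt tool z xy [ 0.0126 -0.0486]
```

Call:
play_rows --commands '[{"x":13,"y":35,"z":0,"spin":-0.03},{"x":13,"y":37,"z":0,"spin":0},{"x":13,"y":37,"z":0,"spin":0},{"x":13,"y":37,"z":0,"spin":0},{"x":10,"y":30,"z":0,"spin":0}]'

```text
time: 28.95
position: [0.531, -0.1166, 0.1212]
tool_rot: [0.995, 0.092, -0.001, 0.022]
ft_force: [0.4, 1.5, -0.0]
grip_width: 0.0169
```

```bash

python3 - <<'E'
from h import *
for i in range(2): cams.camera("top")
plan(D(5,78,70),.2007);tilt()
shot("w23.png",[D(72,67,15),D(72,89,15),D(-28,67,15),D(-28,89,15)])
E
```

```text
t 29.05 tcp [ 0.5334 -0.119   0.1215] psi 0.182 grip 0.0168 F [ 0.3 -0.1  0.8]
delta [ 3.3 14.9 52.3] psi-change 0.019 spin(tool z) -0.019 q [-0.4   0.56  1.73 -0.06  0.82  1.03]
tilt tool z xy [ 0.0056 -0.0471]
tcp [ 0.5334 -0.119   0.1215]
```

Call:
play_rows --commands '[{"x":3,"y":14,"z":0,"spin":-0.019},{"x":0,"y":0,"z":25,"spin":0},{"x":0,"y":0,"z":25,"spin":0}]'

```text
time: 29.4
position: [0.5348, -0.1297, 0.0715]
tool_rot: [0.995, 0.099, -0.002, 0.022]
ft_force: [0.4, 0.8, -0.2]
grip_width: 0.0169
```

```bash

python3 - <<'E'
from h import *
for i in range(3): cams.camera("top")
plan(D(5,78,20),.2007);tilt()
shot("w24.png",[D(72,67,15),D(72,89,15),D(-28,67,15),D(-28,89,15)])
E
```

```text
t 29.55 tcp [ 0.5338 -0.1292  0.0707] psi 0.199 grip 0.0168 F [-0.5 -0.1 -0.1]
delta [ 5.   5.3 50.9] psi-change 0.002 spin(tool z) -0.002 q [-0.42  0.65  1.75 -0.06  0.73  1.  ]
tilt tool z xy [-0.0028 -0.042 ]
tcp [ 0.5338 -0.1292  0.0707]
```

Call:
play_rows --commands '[{"x":5,"y":5,"z":0,"spin":0},{"x":0,"y":0,"z":18,"spin":0},{"x":0,"y":0,"z":18,"spin":0}]'

```text
time: 29.9
position: [0.5457, -0.1359, 0.041]
tool_rot: [0.995, 0.1, 0.003, 0.024]
ft_force: [-0.0, -0.8, 0.7]
grip_width: 0.0168
```

```bash

python3 - <<'E'
from h import *
for i in range(3): cams.camera("top")
plan(D(5,78,19.5),.2007);tilt()
shot("w25.png",[D(72,67,15),D(72,89,15),D(-28,67,15),D(-28,89,15)])
E
```

```text
t 30.05 tcp [ 0.5445 -0.1356  0.0401] psi 0.2 grip 0.0166 F [-0.3 -0.5  0.5]
delta [-4.7 -1.9 20.5] psi-change 0.001 spin(tool z) -0.001 q [-0.42  0.71  1.74 -0.06  0.66  1.  ]
tilt tool z xy [ 0.0074 -0.0464]
tcp [ 0.5445 -0.1356  0.0401]
```

Call:
play_rows --commands '[{"x":-5,"y":-2,"z":0,"spin":0},{"x":0,"y":0,"z":9,"spin":0},{"x":0,"y":0,"z":7,"spin":0}]'

```text
time: 30.4
position: [0.5419, -0.1363, 0.0274]
tool_rot: [0.995, 0.1, 0.005, 0.026]
ft_force: [-1.5, -0.0, -0.3]
grip_width: 0.017
```

```bash

python3 - <<'E'
from h import *
for i in range(3): cams.camera("top")
plan(D(5,78,19.5),.2007);tilt()
shot("w26.png",[D(72,67,15),D(72,89,15),D(-28,67,15),D(-28,89,15)])
E
```

```text
t 30.55 tcp [ 0.5413 -0.136   0.0267] psi 0.2 grip 0.0169 F [ 0.1  0.2 -0.7]
delta [-1.5 -1.2  7.2] psi-change 0.001 spin(tool z) -0.001 q [-0.42  0.73  1.76 -0.07  0.62  1.  ]
tilt tool z xy [ 0.0131 -0.0488]
tcp [ 0.5413 -0.136   0.0267]
```

Call:
play_rows --commands '[{"x":-1,"y":-1,"z":6,"spin":0}]'

```text
time: 30.7
position: [0.5413, -0.136, 0.0213]
tool_rot: [0.995, 0.1, 0.005, 0.026]
ft_force: [-0.7, -0.3, 0.1]
grip_width: 0.0167
```

```bash

python3 - <<'E'
from h import *
for i in range(2): cams.camera("top")
plan(D(5,78,19.5),.2007)
E
```

```text
t 30.8 tcp [ 0.5397 -0.1353  0.0202] psi 0.2 grip 0.0167 F [-0.1  0.1 -0.4]
delta [-0.1  0.2  0.7] psi-change 0.001 spin(tool z) -0.001 q [-0.42  0.74  1.76 -0.07  0.61  1.  ]
```

Perfect; release and rise.

Call:
play_rows --commands '[{"x":0,"y":0,"z":0.5,"spin":0},{"x":0,"y":0,"z":0,"spin":0},{"x":0,"y":0,"z":0,"spin":0}]' --grip 0.36

```text
time: 31.1
position: [0.5396, -0.1353, 0.0194]
tool_rot: [0.995, 0.1, 0.003, 0.025]
ft_force: [0.6, 0.4, 0.4]
grip_width: 0.0289
```

Call:
play_rows --commands '[{"x":0,"y":0,"z":-10,"spin":0},{"x":0,"y":0,"z":-25,"spin":0},{"x":0,"y":0,"z":-30,"spin":0},{"x":0,"y":0,"z":-35,"spin":0},{"x":0,"y":0,"z":-35,"spin":0},{"x":0,"y":0,"z":-20,"spin":0}]'

```text
time: 31.7
position: [0.5358, -0.1268, 0.1797]
tool_rot: [0.995, 0.1, 0.001, 0.023]
ft_force: [0.5, -0.7, 0.5]
grip_width: 0.0312
```

```bash

python3 - <<'E'
from h import *
for i in range(2): cams.camera("top")
tilt();plan([.517,.11,.17],.0)
c,o=shot("w27.png",[D(80,78,27),D(5,78,27)])
for n in ("marker_a_center","marker_c_center"): marker(c,o,n)
E
```

```text
tilt tool z xy [ 0.0096 -0.0469]
t 31.8 tcp [ 0.5371 -0.1273  0.1804] psi 0.2 grip 0.0314 F [ 0.2 -0.1 -0.7]
delta [  27.4 -236.8   -0.9] psi-change -0.2 spin(tool z) 0.2 q [-0.41  0.48  1.68 -0.05  0.96  0.98]
tcp [ 0.5371 -0.1273  0.1804]
marker_c_center 0.63 [ 40. 166.] [0.5145 0.1097] [ 22.7 137.8] 0.029
```

Call:
play_rows --commands '[{"x":0,"y":0,"z":0,"spin":0.1},{"x":0,"y":-30,"z":0,"spin":0.1},{"x":-3,"y":-40,"z":0,"spin":0},{"x":-3,"y":-40,"z":0,"spin":0},{"x":-3,"y":-40,"z":0,"spin":0},{"x":-3,"y":-40,"z":0,"spin":0},{"x":-3,"y":-30,"z":0,"spin":0}]'

```text
time: 32.65
position: [0.5122, 0.0964, 0.1548]
tool_rot: [1.0, -0.01, -0.01, 0.02]
ft_force: [-0.5, -0.9, 0.8]
grip_width: 0.0315
```

```bash

python3 - <<'E'
from h import *
for i in range(2): cams.camera("top")
tilt();plan([.515,.11,.1],.0)
c,o=shot("w28.png",[[.515,.11,.011]])
marker(c,o,"marker_c_center")
E
```

```text
tilt tool z xy [-0.0225 -0.0393]
t 32.75 tcp [0.5113 0.0978 0.1545] psi -0.016 grip 0.031 F [-0.8 -0.1 -0.7]
delta [  4.7 -14.5  53.9] psi-change 0.016 spin(tool z) -0.016 q [-0.    0.5   1.74 -0.05  0.93  1.61]
tcp [0.5113 0.0978 0.1545]
marker_c_center 0.73 [257. 184.] [0.5138 0.1097] [ 17.5 136.6] -0.017
marker_c_center 0.68 [488. 318.] [ 0.3489 -0.1562] [ 9.8 28.5] 0.795
marker_c_center 0.2 [101. 221.] [0.4828 0.2717] [17.2 32.8] 0.136
```

Call:
play_rows --commands '[{"x":4,"y":-14,"z":15,"spin":0},{"x":0,"y":0,"z":25,"spin":0},{"x":0,"y":0,"z":25,"spin":0},{"x":0,"y":0,"z":25,"spin":0},{"x":0,"y":0,"z":20,"spin":0}]'

```text
time: 33.35
position: [0.5196, 0.0974, 0.0418]
tool_rot: [1.0, -0.013, -0.007, 0.021]
ft_force: [-1.0, 0.2, 0.7]
grip_width: 0.0314
```

```bash

python3 - <<'E'
from h import *
for i in range(3): cams.camera("top")
tilt();plan([.514,.11,.003],-.017)
c,o=shot("w29.png",[[.514,.11,.011]])
E
```

```text
tilt tool z xy [-0.0163 -0.0422]
t 33.5 tcp [0.5189 0.0977 0.0421] psi -0.027 grip 0.0315 F [-0.1  0.5 -1.3]
delta [ -4.6 -13.8  38.7] psi-change 0.01 spin(tool z) -0.01 q [-0.    0.69  1.79 -0.07  0.67  1.65]
tcp [0.5189 0.0977 0.0421]
```

Call:
play_rows --commands '[{"x":-4,"y":-13,"z":0,"spin":-0.01},{"x":0,"y":0,"z":12,"spin":0},{"x":0,"y":0,"z":12,"spin":0}]'

```text
time: 33.85
position: [0.5196, 0.1107, 0.0217]
tool_rot: [1.0, -0.008, -0.002, 0.021]
ft_force: [-0.6, -0.6, -0.5]
grip_width: 0.0312
```

```bash

python3 - <<'E'
from h import *
for i in range(3): cams.camera("top")
tilt();plan([.514,.11,.003],-.017)
c,o=shot("w30.png",[[.514,.11,.011]])
E
```

```text
tilt tool z xy [-0.0081 -0.042 ]
t 34.0 tcp [0.5181 0.1103 0.0207] psi -0.017 grip 0.0315 F [ 0.   0.3 -0.1]
delta [-3.9 -0.3 17.7] psi-change 0.0 spin(tool z) -0.0 q [ 0.02  0.73  1.8  -0.07  0.62  1.67]
tcp [0.5181 0.1103 0.0207]
```

Call:
play_rows --commands '[{"x":-4,"y":0,"z":8,"spin":0},{"x":-1,"y":0,"z":9,"spin":0}]'

```text
time: 34.25
position: [0.5143, 0.1097, 0.0043]
tool_rot: [1.0, -0.009, -0.002, 0.021]
ft_force: [-0.3, 0.0, -0.5]
grip_width: 0.0314
```

```bash

python3 - <<'E'
from h import *
c,o=last();print('far end',atz(c,np.array([(386,186)])/1.4-.3,.006,o))
for i in range(2): cams.camera("top")
tilt();plan([.514,.11,.003],-.017)
E
```

```text
far end [[0.58213897 0.10941426 0.006     ]]
tilt tool z xy [-0.0061 -0.0419]
t 34.35 tcp [0.5138 0.1096 0.0035] psi -0.017 grip 0.0312 F [-0.4 -0.1  0.1]
delta [ 0.2 -0.5  0.4] psi-change 0.0 spin(tool z) -0.0 q [ 0.02  0.76  1.82 -0.08  0.57  1.68]
```

Call:
play_rows --commands '[{"x":-2,"y":0,"z":2,"spin":0},{"x":0,"y":0,"z":0,"spin":0},{"x":0,"y":0,"z":0,"spin":0},{"x":0,"y":0,"z":0,"spin":0},{"x":0,"y":0,"z":0,"spin":0},{"x":0,"y":0,"z":0,"spin":0}]' --grip 0.05

```text
time: 34.95
position: [0.5122, 0.1094, 0.0014]
tool_rot: [1.0, -0.009, -0.002, 0.021]
ft_force: [-0.4, 0.1, 0.2]
grip_width: 0.0168
```

```bash

python3 - <<'E'
from h import *
tilt();plan([.514,.11,.003],-.017)
E
```

```text
tilt tool z xy [-0.0052 -0.0419]
t 34.95 tcp [0.5122 0.1094 0.0014] psi -0.018 grip 0.0168 F [-0.4  0.1  0.2]
delta [ 1.8 -0.6 -1.6] psi-change 0.001 spin(tool z) -0.001 q [ 0.02  0.76  1.82 -0.08  0.56  1.68]
```

Call:
play_rows --commands '[{"x":0,"y":0,"z":-15,"spin":0},{"x":0,"y":0,"z":-25,"spin":0},{"x":0,"y":0,"z":-30,"spin":0},{"x":0,"y":0,"z":-30,"spin":0},{"x":0,"y":0,"z":-15,"spin":-0.1},{"x":0,"y":0,"z":0,"spin":-0.1}]'

```text
time: 35.55
position: [0.5122, 0.1143, 0.1201]
tool_rot: [0.995, 0.094, -0.006, 0.02]
ft_force: [-0.2, 0.7, -0.8]
grip_width: 0.0169
```

```bash

python3 - <<'E'
from h import *
for i in range(2): cams.camera("top")
plan(D(3,26,110),.2007);tilt()
E
```

```text
t 35.65 tcp [0.5111 0.1142 0.1186] psi 0.184 grip 0.0172 F [-0.5  0.1 -0.2]
delta [-18.6 302.2  20.8] psi-change 0.017 spin(tool z) -0.017 q [ 0.03  0.55  1.77 -0.06  0.83  1.46]
tilt tool z xy [-0.0107 -0.0419]
```

Call:
play_rows --commands '[{"x":-2,"y":35,"z":0,"spin":-0.017},{"x":-2,"y":38,"z":0,"spin":0},{"x":-2,"y":38,"z":0,"spin":0},{"x":-2,"y":38,"z":0,"spin":0},{"x":-2,"y":38,"z":0,"spin":0},{"x":-2,"y":38,"z":0,"spin":0},{"x":-2,"y":36,"z":0,"spin":0},{"x":-2,"y":25,"z":0,"spin":0}]'

```text
time: 36.45
position: [0.5476, -0.1749, 0.1249]
tool_rot: [0.995, 0.095, -0.012, 0.018]
ft_force: [0.3, 1.0, -1.1]
grip_width: 0.0167
```

```bash

python3 - <<'E'
from h import *
for i in range(2): cams.camera("top")
plan(D(3,26,70),.2007);tilt()
shot("w31.png",[D(72,15,15),D(72,37,15),D(-28,15,15),D(-28,37,15)])
E
```

```text
t 36.55 tcp [ 0.5483 -0.1763  0.125 ] psi 0.187 grip 0.0171 F [ 0.  -0.1 -0.2]
delta [-0.8  8.5 55.3] psi-change 0.014 spin(tool z) -0.014 q [-0.48  0.59  1.64 -0.06  0.91  0.94]
tilt tool z xy [-0.0192 -0.0393]
tcp [ 0.5483 -0.1763  0.125 ]
```

Call:
play_rows --commands '[{"x":-2,"y":8,"z":0,"spin":-0.014},{"x":0,"y":0,"z":25,"spin":0},{"x":0,"y":0,"z":25,"spin":0},{"x":0,"y":0,"z":20,"spin":0}]'

```text
time: 37.0
position: [0.5459, -0.1821, 0.0552]
tool_rot: [0.994, 0.103, -0.011, 0.018]
ft_force: [0.3, -0.5, -0.1]
grip_width: 0.0167
```

```bash

python3 - <<'E'
from h import *
for i in range(3): cams.camera("top")
plan(D(3,26,17.8),.2007);tilt()
E
```

```text
t 37.15 tcp [ 0.545  -0.1816  0.055 ] psi 0.206 grip 0.0168 F [0.1 0.4 0. ]
delta [ 3.   4.7 37.3] psi-change -0.005 spin(tool z) 0.005 q [-0.49  0.7   1.68 -0.06  0.76  0.92]
tilt tool z xy [-0.0211 -0.0366]
```

Call:
play_rows --commands '[{"x":2,"y":5,"z":0,"spin":0.005},{"x":0,"y":0,"z":14,"spin":0},{"x":0,"y":0,"z":12,"spin":0}]'

```text
time: 37.45
position: [0.5509, -0.1878, 0.0319]
tool_rot: [0.995, 0.101, -0.009, 0.02]
ft_force: [-0.3, -0.5, -0.2]
grip_width: 0.0168
```

```bash

python3 - <<'E'
from h import *
for i in range(3): cams.camera("top")
plan(D(3,26,17.8),.2007);tilt()
shot("w32.png",[D(72,15,15),D(72,37,15),D(-28,15,15),D(-28,37,15)])
E
```

```text
t 37.6 tcp [ 0.5498 -0.1874  0.0311] psi 0.202 grip 0.0169 F [-0.9  0.1  0. ]
delta [-1.3 -1.3 13.3] psi-change -0.001 spin(tool z) 0.001 q [-0.5   0.75  1.68 -0.06  0.72  0.92]
tilt tool z xy [-0.0164 -0.0392]
tcp [ 0.5498 -0.1874  0.0311]
```

Call:
play_rows --commands '[{"x":-2,"y":-1,"z":6,"spin":0},{"x":0,"y":0,"z":5,"spin":0}]'

```text
time: 37.85
position: [0.5483, -0.1878, 0.0209]
tool_rot: [0.995, 0.101, -0.009, 0.02]
ft_force: [0.2, 0.2, -0.2]
grip_width: 0.017
```

```bash

python3 - <<'E'
from h import *
for i in range(3): cams.camera("top")
plan(D(3,26,17.8),.2007);tilt()
E
```

```text
t 38.0 tcp [ 0.5486 -0.1879  0.0208] psi 0.202 grip 0.0169 F [ 0.   0.6 -0.6]
delta [-0.2 -1.1  3. ] psi-change -0.001 spin(tool z) 0.001 q [-0.5   0.76  1.68 -0.07  0.69  0.92]
tilt tool z xy [-0.0138 -0.0406]
```

Call:
play_rows --commands '[{"x":0,"y":-1,"z":2.5,"spin":0}]'

```text
time: 38.1
position: [0.5488, -0.1873, 0.0186]
tool_rot: [0.995, 0.101, -0.008, 0.02]
ft_force: [-0.3, -0.8, 0.0]
grip_width: 0.017
```

```bash

python3 - <<'E'
from h import *
for i in range(2): cams.camera("top")
plan(D(3,26,17.8),.2007)
E
```

```text
t 38.2 tcp [ 0.5482 -0.1868  0.0181] psi 0.202 grip 0.0169 F [ 0.1  0.2 -1.2]
delta [-0.1  0.1  0.3] psi-change -0.001 spin(tool z) 0.001 q [-0.5   0.77  1.69 -0.07  0.68  0.92]
```

Call:
play_rows --commands '[{"x":0,"y":0,"z":0,"spin":0},{"x":0,"y":0,"z":0,"spin":0},{"x":0,"y":0,"z":0,"spin":0}]' --grip 0.36

```text
time: 38.5
position: [0.5484, -0.1869, 0.0183]
tool_rot: [0.995, 0.101, -0.009, 0.02]
ft_force: [-0.4, -1.6, 0.2]
grip_width: 0.0293
```

Call:
play_rows --commands '[{"x":0,"y":0,"z":-10,"spin":0},{"x":0,"y":0,"z":-25,"spin":0},{"x":0,"y":0,"z":-30,"spin":0},{"x":0,"y":0,"z":-35,"spin":0},{"x":0,"y":0,"z":-35,"spin":0},{"x":0,"y":0,"z":-20,"spin":0}]'

```text
time: 39.1
position: [0.5486, -0.1793, 0.1784]
tool_rot: [0.995, 0.101, -0.012, 0.017]
ft_force: [1.0, -0.3, -1.0]
grip_width: 0.0312
```

```bash

python3 - <<'E'
from h import *
for i in range(2): cams.camera("top")
tilt();plan([.493,.192,.17],.15)
c,o=shot("w33.png",[D(80,26,27),D(5,26,27)])
c,o=snap("top")
marker(c,o,"marker_a_center")
save(c,"t33.png",(165,130,445,305),2.8)
E
```

```text
tilt tool z xy [-0.0162 -0.039 ]
t 39.2 tcp [ 0.5498 -0.1799  0.1792] psi 0.202 grip 0.0311 F [ 0.5 -0.2 -0.6]
delta [  19.1 -375.8   -4.4] psi-change -0.052 spin(tool z) 0.052 q [-0.49  0.52  1.59 -0.05  1.02  0.91]
tcp [ 0.5498 -0.1799  0.1792]
marker_a_center 0.66 [349. 176.] [ 0.5679 -0.2328] [139.6 379.3] 1.398
marker_a_center 0.64 [133. 219.] [0.4594 0.6461] [ 16.2 121.8] -1.523
marker_a_center 0.63 [262. 208.] [0.4943 0.193 ] [ 14.8 126.6] 0.179
```

Call:
play_rows --commands '[{"x":2,"y":-30,"z":0,"spin":0},{"x":2,"y":-42,"z":0,"spin":0},{"x":2,"y":-44,"z":0,"spin":0},{"x":2,"y":-44,"z":0,"spin":0},{"x":2,"y":-44,"z":0,"spin":0},{"x":2,"y":-44,"z":0,"spin":0},{"x":2,"y":-44,"z":0,"spin":0},{"x":2,"y":-40,"z":0,"spin":0}]'

```text
time: 40.15
position: [0.4886, 0.155, 0.1514]
tool_rot: [0.995, 0.094, -0.026, 0.014]
ft_force: [0.5, 0.4, -0.0]
grip_width: 0.0313
```

```bash

python3 - <<'E'
from h import *
for i in range(2): cams.camera("top")
tilt();plan([.494,.192,.15],.15)
c,o=shot("w34.png",[[.494,.192,.011]])
marker(c,o,"marker_a_center")
E
```

```text
tilt tool z xy [-0.0507 -0.0313]
t 40.25 tcp [0.4875 0.1574 0.1512] psi 0.194 grip 0.0314 F [ 0.8 -0.4 -0.5]
delta [ 13.1 -32.7  -0.2] psi-change -0.044 spin(tool z) 0.044 q [ 0.11  0.5   1.74 -0.03  0.95  1.5 ]
tcp [0.4875 0.1574 0.1512]
marker_a_center 0.73 [241. 169.] [0.4942 0.1925] [ 17.2 133.3] 0.167
```

Call:
play_rows --commands '[{"x":13,"y":-31,"z":0,"spin":0.027},{"x":0,"y":0,"z":25,"spin":0},{"x":0,"y":0,"z":25,"spin":0},{"x":0,"y":0,"z":25,"spin":0},{"x":0,"y":0,"z":25,"spin":0}]'

```text
time: 40.85
position: [0.4973, 0.1771, 0.048]
tool_rot: [0.997, 0.077, -0.022, 0.015]
ft_force: [0.1, 0.5, 0.4]
grip_width: 0.0311
```

```bash

python3 - <<'E'
from h import *
for i in range(3): cams.camera("top")
tilt();plan([.4942,.1925,.003],.167)
c,o=shot("w35.png",[[.4942,.1925,.011]])
E
```

```text
tilt tool z xy [-0.0464 -0.0342]
t 41.0 tcp [0.4958 0.177  0.0477] psi 0.153 grip 0.0313 F [0.3 0.2 0.1]
delta [  3.1 -16.7  44.2] psi-change 0.014 spin(tool z) -0.014 q [ 0.15  0.69  1.77 -0.04  0.73  1.59]
tcp [0.4958 0.177  0.0477]
```

Call:
play_rows --commands '[{"x":2,"y":-16,"z":0,"spin":-0.014},{"x":0,"y":0,"z":14,"spin":0},{"x":0,"y":0,"z":14,"spin":0}]'

```text
time: 41.35
position: [0.5003, 0.1942, 0.024]
tool_rot: [0.996, 0.084, -0.017, 0.014]
ft_force: [-0.2, -0.5, 0.5]
grip_width: 0.0317
```

```bash

python3 - <<'E'
from h import *
for i in range(3): cams.camera("top")
tilt();plan([.4942,.1925,.003],.167)
c,o=shot("w36.png",[[.4942,.1925,.011]])
E
```

```text
tilt tool z xy [-0.0356 -0.032 ]
t 41.5 tcp [0.4989 0.1937 0.0232] psi 0.167 grip 0.0311 F [0.1 1.  0.1]
delta [-4.  -0.1 20.3] psi-change 0.0 spin(tool z) -0.0 q [ 0.18  0.74  1.76 -0.04  0.68  1.61]
tcp [0.4989 0.1937 0.0232]
```

Call:
play_rows --commands '[{"x":-4,"y":0,"z":10,"spin":0},{"x":-1,"y":0,"z":9,"spin":0}]'

```text
time: 41.75
position: [0.4951, 0.1927, 0.0057]
tool_rot: [0.996, 0.084, -0.016, 0.014]
ft_force: [0.4, -0.3, -1.2]
grip_width: 0.0312
```

```bash

python3 - <<'E'
from h import *
c,o=last();e=atz(c,np.array([(389,194)])/1.4-.3,.006,o)[0];print('ctr',e-np.array([np.cos(.167),np.sin(.167),0])*.0675)
for i in range(2): cams.camera("top")
tilt();plan([.4942,.1925,.003],.167)
E
```

```text
ctr [0.4920121  0.19167926 0.006     ]
tilt tool z xy [-0.032  -0.0315]
t 41.85 tcp [0.4946 0.1925 0.0049] psi 0.167 grip 0.0312 F [-1.1  0.2  0.1]
delta [-0.3 -0.1  1.9] psi-change 0.0 spin(tool z) -0.0 q [ 0.18  0.76  1.78 -0.04  0.63  1.61]
```

Call:
play_rows --commands '[{"x":0,"y":0,"z":0,"spin":0},{"x":0,"y":0,"z":0,"spin":0},{"x":0,"y":0,"z":0,"spin":0},{"x":0,"y":0,"z":0,"spin":0},{"x":0,"y":0,"z":0,"spin":0}]' --grip 0.05

```text
time: 42.35
position: [0.4951, 0.1924, 0.005]
tool_rot: [0.996, 0.083, -0.017, 0.014]
ft_force: [-0.4, 0.5, -0.2]
grip_width: 0.0166
```

```bash

python3 - <<'E'
from h import *
tilt();plan([.4942,.1925,.003],.167)
E
```

```text
tilt tool z xy [-0.0312 -0.0314]
t 42.35 tcp [0.4951 0.1924 0.005 ] psi 0.167 grip 0.0166 F [-0.4  0.5 -0.2]
delta [-0.8 -0.3  2. ] psi-change 0.0 spin(tool z) -0.0 q [ 0.18  0.76  1.78 -0.04  0.63  1.61]
```

Call:
play_rows --commands '[{"x":0,"y":0,"z":-12,"spin":0},{"x":0,"y":0,"z":-25,"spin":0},{"x":0,"y":0,"z":-30,"spin":0},{"x":0,"y":0,"z":-30,"spin":0},{"x":0,"y":0,"z":-15,"spin":-0.034}]'

```text
time: 42.85
position: [0.4971, 0.1958, 0.1214]
tool_rot: [0.995, 0.101, -0.02, 0.014]
ft_force: [0.3, 0.3, 0.0]
grip_width: 0.0166
```

```bash

python3 - <<'E'
from h import *
for i in range(2): cams.camera("top")
plan(D(7,-26,110),.2007);tilt()
E
```

```text
t 42.95 tcp [0.4979 0.1959 0.1214] psi 0.2 grip 0.0168 F [ 0.3 -0.2 -0.9]
delta [-22.6 436.7  22.9] psi-change 0.0 spin(tool z) -0.0 q [ 0.18  0.57  1.72 -0.03  0.89  1.57]
tilt tool z xy [-0.0338 -0.0317]
```

Call:
play_rows --commands '[{"x":-2,"y":32,"z":0,"spin":0},{"x":-2,"y":40,"z":0,"spin":0},{"x":-2,"y":42,"z":0,"spin":0},{"x":-2,"y":42,"z":0,"spin":0},{"x":-2,"y":42,"z":0,"spin":0},{"x":-2,"y":42,"z":0,"spin":0},{"x":-2,"y":42,"z":0,"spin":0},{"x":-2,"y":42,"z":0,"spin":0}]'

```text
time: 43.75
position: [0.5434, -0.1292, 0.1256]
tool_rot: [0.994, 0.103, -0.022, 0.012]
ft_force: [0.6, 0.2, -0.1]
grip_width: 0.0165
```

Call:
play_rows --commands '[{"x":-2,"y":40,"z":0,"spin":0},{"x":-2,"y":36,"z":0,"spin":0}]'

```text
time: 43.95
position: [0.5537, -0.208, 0.1253]
tool_rot: [0.995, 0.101, -0.024, 0.011]
ft_force: [-0.4, 0.2, 0.2]
grip_width: 0.017
```

```bash

python3 - <<'E'
from h import *
for i in range(3): cams.camera("top")
plan(D(7,-26,70),.2007);tilt()
E
```

```text
t 44.1 tcp [ 0.554  -0.2085  0.1253] psi 0.199 grip 0.0163 F [-0.4  0.5 -0.1]
delta [ 5.2 28.7 55.7] psi-change 0.001 spin(tool z) -0.001 q [-0.53  0.62  1.58 -0.05  0.97  0.88]
tilt tool z xy [-0.0438 -0.0264]
```

Call:
play_rows --commands '[{"x":5,"y":28,"z":0,"spin":0},{"x":0,"y":0,"z":25,"spin":0},{"x":0,"y":0,"z":25,"spin":0},{"x":0,"y":0,"z":20,"spin":0}]'

```text
time: 44.5
position: [0.5608, -0.2332, 0.0543]
tool_rot: [0.995, 0.1, -0.023, 0.01]
ft_force: [0.1, -0.4, -0.3]
grip_width: 0.0169
```

```bash

python3 - <<'E'
from h import *
for i in range(3): cams.camera("top")
plan(D(7,-26,21.3),.2007);tilt()
shot("w37.png",[D(72,-15,15),D(72,-37,15),D(-28,-15,15),D(-28,-37,15)])
E
```

```text
t 44.65 tcp [ 0.5596 -0.2324  0.0539] psi 0.2 grip 0.0169 F [ 0.  -0.9  1.4]
delta [ 3.4  4.8 32.6] psi-change 0.001 spin(tool z) -0.001 q [-0.56  0.74  1.58 -0.06  0.85  0.85]
tilt tool z xy [-0.0473 -0.0225]
tcp [ 0.5596 -0.2324  0.0539]
```

Call:
play_rows --commands '[{"x":2,"y":4,"z":0,"spin":0},{"x":0,"y":0,"z":12,"spin":0},{"x":0,"y":0,"z":10,"spin":0}]'

```text
time: 45.0
position: [0.5662, -0.2381, 0.0366]
tool_rot: [0.995, 0.101, -0.02, 0.013]
ft_force: [0.0, 0.3, -0.8]
grip_width: 0.0169
```

```bash

python3 - <<'E'
from h import *
for i in range(3): cams.camera("top")
plan(D(7,-26,21.3),.2007);tilt()
shot("w38.png",[D(72,-15,15),D(72,-37,15),D(-28,-15,15),D(-28,-37,15)])
E
```

```text
t 45.15 tcp [ 0.5653 -0.2377  0.0358] psi 0.201 grip 0.0166 F [-0.   0.1  0.6]
delta [-2.1 -1.5 14.6] psi-change -0.0 spin(tool z) 0.0 q [-0.56  0.77  1.57 -0.06  0.82  0.85]
tilt tool z xy [-0.039  -0.0276]
tcp [ 0.5653 -0.2377  0.0358]
```

Call:
play_rows --commands '[{"x":-3,"y":-1,"z":8,"spin":0},{"x":0,"y":-1,"z":5,"spin":0}]'

```text
time: 45.4
position: [0.5621, -0.2374, 0.0235]
tool_rot: [0.995, 0.1, -0.02, 0.013]
ft_force: [0.2, -0.3, -0.7]
grip_width: 0.0167
```

```bash

python3 - <<'E'
from h import *
for i in range(3): cams.camera("top")
plan(D(7,-26,21.3),.2007);tilt()
E
```

```text
t 45.55 tcp [ 0.5626 -0.2374  0.0236] psi 0.201 grip 0.0168 F [-0.4 -0.4  0.5]
delta [-0.1 -0.4  2.3] psi-change -0.0 spin(tool z) 0.0 q [-0.56  0.79  1.58 -0.06  0.79  0.85]
tilt tool z xy [-0.0362 -0.0293]
```

Call:
play_rows --commands '[{"x":0,"y":-0.5,"z":2.5,"spin":0},{"x":0,"y":0,"z":0,"spin":0}]'

```text
time: 45.75
position: [0.5627, -0.2372, 0.0211]
tool_rot: [0.995, 0.101, -0.019, 0.013]
ft_force: [0.7, 0.4, -0.4]
grip_width: 0.0168
```

Call:
play_rows --commands '[{"x":0,"y":0,"z":0,"spin":0},{"x":0,"y":0,"z":0,"spin":0},{"x":0,"y":0,"z":0,"spin":0}]' --grip 0.36

```text
time: 46.05
position: [0.5631, -0.2374, 0.0215]
tool_rot: [0.995, 0.101, -0.019, 0.013]
ft_force: [-0.3, 0.3, 0.5]
grip_width: 0.0292
```

Call:
play_rows --commands '[{"x":0,"y":0,"z":-10,"spin":0},{"x":0,"y":0,"z":-25,"spin":0},{"x":0,"y":0,"z":-30,"spin":0},{"x":0,"y":0,"z":-35,"spin":0},{"x":0,"y":0,"z":-35,"spin":0},{"x":0,"y":0,"z":-20,"spin":0}]'

```text
time: 46.65
position: [0.5668, -0.2314, 0.1815]
tool_rot: [0.995, 0.101, -0.022, 0.011]
ft_force: [-0.1, -0.7, 0.2]
grip_width: 0.0314
```

```bash

python3 - <<'E'
from h import *
for i in range(2): cams.camera("top")
tilt();plan([.424,.256,.17],.15)
c,o=shot("w39.png",[D(80,-26,27),D(5,-26,27)])
c,o=snap("top")
marker(c,o,"marker_a_center")
save(c,"t39.png",(165,130,445,305),2.8)
E
```

```text
tilt tool z xy [-0.0371 -0.0284]
t 46.75 tcp [ 0.568  -0.2321  0.1824] psi 0.201 grip 0.0318 F [ 0.2 -0.3 -0.7]
delta [ -43.1 -507.2    3.8] psi-change -0.051 spin(tool z) 0.051 q [-0.55  0.57  1.48 -0.05  1.11  0.84]
tcp [ 0.568  -0.2321  0.1824]
marker_a_center 0.44 [127. 221.] [0.4599 0.6496] [ 14.1 128.5] -1.553
marker_a_center 0.32 [240. 152.] [0.6945 0.2765] [ 94.4 120.4] 0.301
```

```bash

python3 - <<'E'
from h import *
c,o=snap("top")
W=atz(c,np.array([(211,219),(228,327)])/2.8+[165,130]-.3,.004);print(W.mean(0),np.linalg.norm(W[0]-W[1]),np.arctan2(*(W[0]-W[1])[[1,0]]))
plan([W.mean(0)[0],W.mean(0)[1]-.03,.17],.15)
E
```

```text
[0.42996095 0.26289957 0.004     ] 0.13328863191780468 0.14596941565019395
t 46.95 tcp [ 0.5645 -0.2303  0.1763] psi 0.201 grip 0.0313 F [ 0.8 -0.1  0.3]
delta [ -38.9 -480.8    2.5] psi-change -0.051 spin(tool z) 0.051 q [-0.55  0.58  1.49 -0.05  1.11  0.84]
```

Call:
play_rows --commands '[{"x":-3,"y":-30,"z":0,"spin":0},{"x":-4,"y":-42,"z":0,"spin":0},{"x":-4,"y":-44,"z":0,"spin":0},{"x":-4,"y":-44,"z":0,"spin":0},{"x":-4,"y":-44,"z":0,"spin":0},{"x":-4,"y":-44,"z":0,"spin":0},{"x":-4,"y":-44,"z":0,"spin":0},{"x":-4,"y":-44,"z":0,"spin":0}]'

```text
time: 47.75
position: [0.4597, 0.0982, 0.1623]
tool_rot: [0.995, 0.094, -0.035, 0.005]
ft_force: [0.8, 0.6, -0.5]
grip_width: 0.0313
```

```bash

python3 - <<'E'
from h import *
for i in range(2): cams.camera("top")
tilt()
plan([.43,.24,.16],.15)
E
```

```text
tilt tool z xy [-0.0719 -0.0164]
t 47.85 tcp [0.457  0.1011 0.162 ] psi 0.195 grip 0.0313 F [ 0.  -0.5 -1.4]
delta [   0.6 -141.5    1.7] psi-change -0.045 spin(tool z) 0.045 q [-0.01  0.44  1.83 -0.02  0.94  1.38]
```

Call:
play_rows --commands '[{"x":0,"y":-30,"z":-46,"spin":0}]'

```text
time: 47.95
position: [0.4516, 0.1263, 0.1984]
tool_rot: [0.994, 0.097, -0.043, 0.005]
ft_force: [1.1, 0.5, -0.0]
grip_width: 0.0314
```

```bash

python3 - <<'E'
from h import *
tilt()
for i in range(2): cams.camera("top")
tilt()
E
```

```text
tilt tool z xy [-0.085  -0.0184]
tilt tool z xy [-0.067  -0.0154]
```

Call:
play_rows --commands '[{"x":0,"y":-30,"z":-46,"spin":0}]'

```text
time: 48.15
position: [0.4515, 0.153, 0.2404]
tool_rot: [0.994, 0.097, -0.04, 0.005]
ft_force: [0.8, 0.6, -0.3]
grip_width: 0.031
```

```bash

python3 - <<'E'
from h import *
tilt()
for i in range(2): cams.camera("top")
tilt()
E
```

```text
tilt tool z xy [-0.0782 -0.0181]
tilt tool z xy [-0.0592 -0.0139]
```

Call:
play_rows --commands '[{"x":0,"y":-30,"z":0,"spin":0.02},{"x":0,"y":-30,"z":30,"spin":0.02},{"x":0,"y":-20,"z":40,"spin":0},{"x":0,"y":0,"z":20,"spin":0}]'

```text
time: 48.65
position: [0.4428, 0.2326, 0.1544]
tool_rot: [0.997, 0.076, -0.025, 0.005]
ft_force: [-0.7, 0.3, 0.4]
grip_width: 0.0314
```

```bash

python3 - <<'E'
from h import *
for i in range(3): cams.camera("top")
tilt()
plan([.43,.263,.1],.15)
c,o=shot("w40.png",[[.43,.263,.011]])
marker(c,o,"marker_a_center")
E
```

```text
tilt tool z xy [-0.0496 -0.0147]
t 48.8 tcp [0.4435 0.2311 0.1558] psi 0.151 grip 0.031 F [ 1.3 -0.8 -0.2]
delta [ -5.7 -33.9  55.9] psi-change -0.001 spin(tool z) 0.001 q [ 0.26  0.48  1.77 -0.    0.94  1.68]
tcp [0.4435 0.2311 0.1558]
```

```bash

python3 - <<'E'
from h import *
c,o=last()
W=atz(c,np.array([(338,181),(342,325)])/1.4-.3,.004,o);d=W[0]-W[1];a=np.arctan2(d[1],d[0]);print(W,a,W[0]-.0665*np.array([np.cos(a),np.sin(a),0]))
E
```

```text
[[0.49471994 0.27266246 0.004     ]
 [0.38923326 0.25731376 0.004     ]] 0.14448971681273923 [0.42891291 0.26308729 0.004     ]
```

Call:
play_rows --commands '[{"x":-6,"y":-32,"z":0,"spin":0},{"x":0,"y":0,"z":25,"spin":0},{"x":0,"y":0,"z":25,"spin":0},{"x":0,"y":0,"z":25,"spin":0},{"x":0,"y":0,"z":25,"spin":0}]'

```text
time: 49.4
position: [0.4445, 0.2624, 0.0662]
tool_rot: [0.997, 0.072, -0.008, 0.001]
ft_force: [0.1, -0.1, -0.0]
grip_width: 0.031
```

```bash

python3 - <<'E'
from h import *
for i in range(3): cams.camera("top")
tilt();plan([.429,.263,.002],.147)
c,o=shot("w41.png",[[.429,.263,.011]])
E
```

```text
tilt tool z xy [-0.0202 -0.0058]
t 49.55 tcp [0.4428 0.2619 0.0655] psi 0.144 grip 0.0313 F [ 0.3 -0.5 -0.2]
delta [-12.2  -3.3  63.7] psi-change 0.003 spin(tool z) -0.003 q [0.32 0.64 1.82 0.   0.7  1.74]
tcp [0.4428 0.2619 0.0655]
```

Call:
play_rows --commands '[{"x":-13,"y":-3,"z":0,"spin":0},{"x":0,"y":0,"z":20,"spin":0},{"x":0,"y":0,"z":20,"spin":0}]'

```text
time: 49.9
position: [0.4335, 0.2648, 0.0328]
tool_rot: [0.997, 0.072, -0.002, -0.0]
ft_force: [0.1, -0.6, -0.8]
grip_width: 0.0311
```

```bash

python3 - <<'E'
from h import *
for i in range(3): cams.camera("top")
tilt();plan([.429,.263,.002],.147)
c,o=shot("w42.png",[[.429,.263,.011]])
E
```

```text
tilt tool z xy [-0.0088 -0.0017]
t 50.05 tcp [0.4319 0.2642 0.0318] psi 0.144 grip 0.0316 F [-0.9  0.5 -0.6]
delta [-2.8  0.8 29.8] psi-change 0.003 spin(tool z) -0.003 q [0.33 0.69 1.86 0.   0.59 1.75]
tcp [0.4319 0.2642 0.0318]
```

Call:
play_rows --commands '[{"x":-4,"y":0,"z":10,"spin":0},{"x":-1,"y":0,"z":10,"spin":0},{"x":0,"y":0,"z":8,"spin":0}]'

```text
time: 50.4
position: [0.4294, 0.2647, 0.0062]
tool_rot: [0.997, 0.072, -0.0, -0.001]
ft_force: [0.2, 0.7, -0.5]
grip_width: 0.0316
```

```bash

python3 - <<'E'
from h import *
c,o=last();e=atz(c,np.array([(389,182)])/1.4-.3,.005,o)[0];print('ctr',e-np.array([np.cos(.147),np.sin(.147),0])*.0673)
for i in range(2): cams.camera("top")
tilt();plan([.429,.263,.002],.147)
E
```

```text
ctr [0.43006289 0.26326306 0.005     ]
tilt tool z xy [-0.0028  0.0003]
t 50.5 tcp [0.4286 0.2643 0.0054] psi 0.144 grip 0.0313 F [ 0.5 -0.   1.3]
delta [0.2 1.4 3.4] psi-change 0.003 spin(tool z) -0.003 q [0.33 0.74 1.88 0.   0.52 1.75]
```

Call:
play_rows --commands '[{"x":0,"y":0,"z":0,"spin":0},{"x":0,"y":0,"z":0,"spin":0},{"x":0,"y":0,"z":0,"spin":0},{"x":0,"y":0,"z":0,"spin":0},{"x":0,"y":0,"z":0,"spin":0}]' --grip 0.05

```text
time: 51.0
position: [0.4291, 0.2644, 0.0053]
tool_rot: [0.997, 0.072, -0.001, -0.0]
ft_force: [0.3, -0.4, 0.3]
grip_width: 0.0164
```

```bash

python3 - <<'E'
from h import *
tilt();plan([.429,.263,.002],.147)
E
```

```text
tilt tool z xy [-0.0026  0.0004]
t 51.0 tcp [0.4291 0.2644 0.0053] psi 0.144 grip 0.0164 F [ 0.3 -0.4  0.3]
delta [-0.3  1.4  3.3] psi-change 0.003 spin(tool z) -0.003 q [0.33 0.74 1.88 0.   0.52 1.75]
```

Call:
play_rows --commands '[{"x":0,"y":0,"z":-12,"spin":0},{"x":0,"y":0,"z":-25,"spin":0},{"x":0,"y":0,"z":-30,"spin":0},{"x":0,"y":0,"z":-30,"spin":0},{"x":0,"y":0,"z":-20,"spin":-0.055}]'

```text
time: 51.5
position: [0.4274, 0.2635, 0.1264]
tool_rot: [0.995, 0.1, -0.004, 0.0]
ft_force: [0.3, 0.7, 0.7]
grip_width: 0.0166
```

```bash

python3 - <<'E'
from h import *
for i in range(2): cams.camera("top")
plan(D(5,-78,120),.2007);tilt()
E
```

```text
t 51.6 tcp [0.4289 0.2641 0.1274] psi 0.199 grip 0.0167 F [ 0.6 -0.2  0.6]
delta [ 30.  569.7   6.9] psi-change 0.002 spin(tool z) -0.002 q [0.33 0.51 1.82 0.   0.81 1.7 ]
tilt tool z xy [-0.0041 -0.0001]
```

Call:
play_rows --commands '[{"x":2,"y":32,"z":0,"spin":0},{"x":2,"y":40,"z":0,"spin":0},{"x":2,"y":42,"z":0,"spin":0},{"x":2,"y":42,"z":0,"spin":0},{"x":2,"y":42,"z":0,"spin":0},{"x":2,"y":42,"z":0,"spin":0},{"x":2,"y":42,"z":0,"spin":0},{"x":2,"y":42,"z":0,"spin":0}]'

```text
time: 52.4
position: [0.5074, -0.0557, 0.1267]
tool_rot: [0.995, 0.102, -0.003, -0.002]
ft_force: [0.4, -0.3, -0.4]
grip_width: 0.0169
```

```bash

python3 - <<'E'
from h import *
plan(D(5,-78,120),.2007);tilt()
E
```

```text
t 52.4 tcp [ 0.5074 -0.0557  0.1267] psi 0.204 grip 0.0169 F [ 0.4 -0.3 -0.4]
delta [ 14.9 240.8   5.6] psi-change -0.003 spin(tool z) 0.003 q [-0.33  0.52  1.8   0.    0.82  1.04]
tilt tool z xy [-0.0056  0.003 ]
```

Call:
play_rows --commands '[{"x":2,"y":42,"z":0,"spin":0},{"x":2,"y":42,"z":0,"spin":0},{"x":2,"y":42,"z":0,"spin":0},{"x":2,"y":42,"z":0,"spin":0},{"x":2,"y":36,"z":0,"spin":0},{"x":2,"y":22,"z":0,"spin":0}]'

```text
time: 53.0
position: [0.562, -0.2862, 0.122]
tool_rot: [0.995, 0.097, -0.005, -0.004]
ft_force: [0.2, -0.2, -0.2]
grip_width: 0.0167
```

```bash

python3 - <<'E'
from h import *
for i in range(3): cams.camera("top")
plan(D(5,-78,60),.2007);tilt()
shot("w43.png",[D(72,-67,15),D(72,-89,15),D(-28,-67,15),D(-28,-89,15)])
E
```

```text
t 53.15 tcp [ 0.5615 -0.2842  0.1217] psi 0.194 grip 0.0168 F [-0.6  0.3 -1.1]
delta [ 8.9  6.5 61.6] psi-change 0.007 spin(tool z) -0.007 q [-0.65  0.66  1.5  -0.    1.    0.73]
tilt tool z xy [-0.012   0.0075]
tcp [ 0.5615 -0.2842  0.1217]
```

Call:
play_rows --commands '[{"x":8,"y":6,"z":0,"spin":-0.007},{"x":0,"y":0,"z":25,"spin":0},{"x":0,"y":0,"z":25,"spin":0},{"x":0,"y":0,"z":15,"spin":0}]'

```text
time: 53.6
position: [0.5718, -0.2817, 0.0577]
tool_rot: [0.995, 0.104, -0.004, -0.004]
ft_force: [-0.1, -0.0, -0.3]
grip_width: 0.0167
```

```bash

python3 - <<'E'
from h import *
for i in range(3): cams.camera("top")
plan(D(5,-78,21.8),.2007);tilt()
E
```

```text
t 53.75 tcp [ 0.5714 -0.282   0.058 ] psi 0.208 grip 0.0168 F [-0.  -0.1  0.1]
delta [-1.6  6.6 36.2] psi-change -0.008 spin(tool z) 0.008 q [-0.63  0.76  1.51  0.    0.89  0.73]
tilt tool z xy [-0.0108  0.008 ]
```

Call:
play_rows --commands '[{"x":-3,"y":6.5,"z":0,"spin":0.008},{"x":0,"y":0,"z":14,"spin":0},{"x":0,"y":0,"z":10,"spin":0}]'

```text
time: 54.05
position: [0.5725, -0.2909, 0.037]
tool_rot: [0.995, 0.1, -0.002, -0.002]
ft_force: [-0.6, -0.6, -0.5]
grip_width: 0.0167
```

```bash

python3 - <<'E'
from h import *
for i in range(3): cams.camera("top")
plan(D(5,-78,21.8),.2007);tilt()
shot("w44.png",[D(72,-67,15),D(72,-89,15),D(-28,-67,15),D(-28,-89,15)])
E
```

```text
t 54.2 tcp [ 0.572  -0.2904  0.0365] psi 0.201 grip 0.0167 F [ 0.4 -0.9  0.7]
delta [-0.7 -2.1 14.7] psi-change 0.0 spin(tool z) -0.0 q [-0.64  0.79  1.51 -0.    0.85  0.73]
tilt tool z xy [-0.0056  0.004 ]
tcp [ 0.572  -0.2904  0.0365]
```

Call:
play_rows --commands '[{"x":-1,"y":-2,"z":8,"spin":0},{"x":0,"y":0,"z":5,"spin":0}]'

```text
time: 54.45
position: [0.5715, -0.2892, 0.0243]
tool_rot: [0.995, 0.1, -0.001, -0.001]
ft_force: [-0.7, -0.6, 0.0]
grip_width: 0.0166
```

```bash

python3 - <<'E'
from h import *
for i in range(3): cams.camera("top")
plan(D(5,-78,21.6),.2007);tilt()
E
```

```text
t 54.6 tcp [ 0.5718 -0.2895  0.0245] psi 0.2 grip 0.0166 F [ 0.6 -0.2 -0.2]
delta [-0.8 -1.3  2.9] psi-change 0.0 spin(tool z) -0.0 q [-0.64  0.81  1.52 -0.    0.82  0.73]
tilt tool z xy [-0.0026  0.0018]
```

Call:
play_rows --commands '[{"x":-1,"y":-1,"z":2.8,"spin":0},{"x":0,"y":0,"z":0,"spin":0}]'

```text
time: 54.8
position: [0.5707, -0.2888, 0.0216]
tool_rot: [0.995, 0.1, -0.001, -0.001]
ft_force: [-0.3, -0.4, -0.0]
grip_width: 0.0167
```

Call:
play_rows --commands '[{"x":0,"y":0,"z":0,"spin":0},{"x":0,"y":0,"z":0,"spin":0},{"x":0,"y":0,"z":0,"spin":0}]' --grip 0.36

```text
time: 55.1
position: [0.5711, -0.289, 0.0221]
tool_rot: [0.995, 0.1, -0.001, -0.001]
ft_force: [0.1, 0.3, -0.5]
grip_width: 0.0291
```

Call:
play_rows --commands '[{"x":0,"y":0,"z":-10,"spin":0},{"x":0,"y":0,"z":-25,"spin":0},{"x":0,"y":0,"z":-30,"spin":0},{"x":0,"y":0,"z":-35,"spin":0},{"x":-20,"y":-20,"z":-35,"spin":0},{"x":-40,"y":-30,"z":-20,"spin":0}]'

```text
time: 55.7
position: [0.507, -0.2554, 0.1824]
tool_rot: [0.995, 0.1, 0.001, 0.001]
ft_force: [-0.4, -0.6, 1.1]
grip_width: 0.0312
```

```bash

python3 - <<'E'
from h import *
for i in range(2): cams.camera("top")
tilt();plan(D(-72,122,120),.2007)
c,o=shot("w45.png",[D(12.5-67.5,y,27) for y in(-78,-26,26,78)])
E
```

```text
tilt tool z xy [-0.0084  0.0058]
t 55.8 tcp [ 0.4993 -0.2498  0.1817] psi 0.2 grip 0.0312 F [ 0.  -0.1 -0.3]
delta [ -14.3 -147.4   62.9] psi-change 0.0 spin(tool z) -0.0 q [-0.66  0.49  1.64 -0.    1.02  0.71]
tcp [ 0.4993 -0.2498  0.1817]
```

Call:
play_rows --commands '[{"x":-4,"y":-30,"z":0,"spin":0},{"x":-4,"y":-30,"z":0,"spin":0},{"x":-4,"y":-30,"z":0,"spin":0},{"x":-2,"y":-30,"z":0,"spin":0},{"x":0,"y":-20,"z":0,"spin":0}]' --grip 0.55

```text
time: 56.35
position: [0.4658, -0.1201, 0.1827]
tool_rot: [0.995, 0.097, 0.003, 0.002]
ft_force: [-0.1, -0.4, -0.0]
grip_width: 0.0475
```

```bash

python3 - <<'E'
from h import *
for i in range(2): cams.camera("top")
tilt();plan(D(-69,121.5,100),.2007)
c,o=shot("w46.png",[D(-49,121.5,58),D(-89,121.5,58),D(-69,136.5,58),D(-69,106.5,58)])
E
```

```text
tilt tool z xy [ 0.0049 -0.0032]
t 56.45 tcp [ 0.4655 -0.1193  0.1827] psi 0.196 grip 0.0475 F [-0.4 -0.6  0.5]
delta [ -5.  -13.1  82.6] psi-change 0.005 spin(tool z) -0.005 q [-0.48  0.39  1.83 -0.    0.91  0.89]
tcp [ 0.4655 -0.1193  0.1827]
```

Call:
play_rows --commands '[{"x":-5,"y":-13,"z":0,"spin":-0.005},{"x":0,"y":0,"z":25,"spin":0},{"x":0,"y":0,"z":25,"spin":0},{"x":0,"y":0,"z":25,"spin":0},{"x":0,"y":0,"z":20,"spin":0}]' --grip 0.47

```text
time: 57.0
position: [0.4668, -0.1148, 0.0883]
tool_rot: [0.995, 0.099, 0.01, 0.007]
ft_force: [0.4, 0.7, 0.2]
grip_width: 0.041
```

```bash

python3 - <<'E'
from h import *
for i in range(3): cams.camera("top")
tilt();plan(D(-69,121.5,41),.2007)
c,o=shot("w47.png",[D(-49,121.5,58),D(-89,121.5,58),D(-69,136.5,58),D(-69,106.5,58)])
E
```

```text
tilt tool z xy [ 0.0179 -0.011 ]
t 57.15 tcp [ 0.466  -0.1143  0.0885] psi 0.198 grip 0.0408 F [ 0.6 -1.4  0. ]
delta [-6.8 -8.7 47.2] psi-change 0.003 spin(tool z) -0.003 q [-0.47  0.56  1.93 -0.    0.64  0.9 ]
tcp [ 0.466  -0.1143  0.0885]
```

Call:
play_rows --commands '[{"x":-8,"y":-8.5,"z":0,"spin":-0.003},{"x":0,"y":0,"z":15,"spin":0}]'

```text
time: 57.4
position: [0.459, -0.1088, 0.0769]
tool_rot: [0.995, 0.1, 0.012, 0.009]
ft_force: [0.8, 0.4, 0.3]
grip_width: 0.0409
```

```bash

python3 - <<'E'
from h import *
for i in range(3): cams.camera("top")
tilt();plan(D(-69,121.5,41),.2007)
E
```

```text
tilt tool z xy [ 0.0245 -0.0143]
t 57.55 tcp [ 0.4594 -0.1092  0.0757] psi 0.2 grip 0.0411 F [-1.1 -0.7 -0.1]
delta [-1.3 -2.3 34.7] psi-change 0.0 spin(tool z) -0.0 q [-0.47  0.58  1.96 -0.    0.58  0.9 ]
```

Call:
play_rows --commands '[{"x":-2,"y":-2.3,"z":9,"spin":0},{"x":-1,"y":0,"z":12,"spin":0},{"x":0,"y":0,"z":11,"spin":0}]'

```text
time: 57.85
position: [0.4584, -0.1085, 0.0456]
tool_rot: [0.995, 0.1, 0.015, 0.01]
ft_force: [0.5, 1.3, 0.7]
grip_width: 0.0407
```

```bash

python3 - <<'E'
from h import *
for i in range(3): cams.camera("top")
tilt();plan(D(-69,121.5,41),.2007)
c,o=shot("w48.png")
E
```

```text
tilt tool z xy [ 0.0288 -0.0164]
t 58.0 tcp [ 0.4578 -0.1082  0.0451] psi 0.201 grip 0.0406 F [ 0.3 -1.1 -0.3]
delta [ 0.6 -0.5  4.1] psi-change 0.0 spin(tool z) -0.0 q [-0.47  0.64  1.98 -0.    0.49  0.9 ]
tcp [ 0.4578 -0.1082  0.0451]
```

Call:
play_rows --commands '[{"x":0,"y":-0.5,"z":3.5,"spin":0},{"x":0,"y":0,"z":0,"spin":0},{"x":0,"y":0,"z":0,"spin":0},{"x":0,"y":0,"z":0,"spin":0},{"x":0,"y":0,"z":0,"spin":0}]' --grip 0.15 --newtons 40

```text
time: 58.55
position: [0.4588, -0.1083, 0.0423]
tool_rot: [0.995, 0.1, 0.015, 0.01]
ft_force: [-0.5, -1.0, -2.6]
grip_width: 0.0292
```

```bash

python3 - <<'E'
from h import *
tilt();plan(D(-69,121.5,41),.2007)
E
```

```text
tilt tool z xy [ 0.0311 -0.0177]
t 58.55 tcp [ 0.4588 -0.1083  0.0423] psi 0.2 grip 0.0292 F [-0.5 -1.  -2.6]
delta [-0.2 -0.7  1.3] psi-change 0.0 spin(tool z) -0.0 q [-0.47  0.64  1.98 -0.    0.48  0.91]
```

Call:
play_rows --commands '[{"x":-1,"y":0,"z":-8,"spin":0},{"x":0,"y":0,"z":-9,"spin":0}]'

```text
time: 58.75
position: [0.4598, -0.1088, 0.0594]
tool_rot: [0.995, 0.099, 0.017, 0.011]
ft_force: [4.7, 1.1, -5.2]
grip_width: 0.0296
```

```bash

python3 - <<'E'
from h import *
for i in range(2): cams.camera("top")
tilt();plan(D(-10,121.5,60),.2007)
c,o=shot("w49.png")
E
```

```text
tilt tool z xy [ 0.0391 -0.0198]
t 58.85 tcp [ 0.461  -0.1091  0.0607] psi 0.199 grip 0.0296 F [4.8 2.7 1. ]
delta [56.7 -2.   2.6] psi-change 0.002 spin(tool z) -0.002 q [-0.47  0.6   1.97 -0.    0.52  0.9 ]
tcp [ 0.461  -0.1091  0.0607]
```

Call:
play_rows --commands '[{"x":6,"y":0,"z":0,"spin":0},{"x":7,"y":0,"z":0,"spin":0},{"x":7,"y":0,"z":0,"spin":0},{"x":7,"y":0,"z":0,"spin":0},{"x":7,"y":0,"z":0,"spin":0},{"x":7,"y":0,"z":0,"spin":0},{"x":8,"y":0,"z":0,"spin":0},{"x":10,"y":0,"z":0,"spin":0}]'

```text
time: 59.7
position: [0.5201, -0.0955, 0.0644]
tool_rot: [0.995, 0.1, 0.016, 0.011]
ft_force: [0.4, -0.0, -0.8]
grip_width: 0.0293
```

```bash

python3 - <<'E'
from h import *
for i in range(2): cams.camera("top")
tilt();plan(D(-10,121.5,60),.2007)
c,o=snap("scene");save(c,"s50.png",(255,85,395,205),5)
E
```

```text
tilt tool z xy [ 0.0372 -0.0201]
t 59.8 tcp [ 0.522  -0.096   0.0647] psi 0.201 grip 0.0298 F [ 0.2  0.1 -1.1]
delta [-5.8 -1.3  4.5] psi-change -0.0 spin(tool z) 0.0 q [-0.39  0.64  1.83 -0.01  0.64  0.99]
```

Call:
play_rows --commands '[{"x":0,"y":0,"z":-25,"spin":0},{"x":0,"y":0,"z":-35,"spin":0},{"x":-20,"y":20,"z":-40,"spin":0},{"x":-40,"y":25,"z":-20,"spin":0},{"x":-30,"y":10,"z":0,"spin":0}]'

```text
time: 60.35
position: [0.4385, -0.1656, 0.1856]
tool_rot: [0.994, 0.104, 0.014, 0.011]
ft_force: [0.1, 0.1, -0.6]
grip_width: 0.0301
```

```bash

python3 - <<'E'
from h import *
for i in range(3): cams.camera("top")
tilt();plan([.53,.43,.2],1.755)
c,o=shot("w51.png",[D(12.5+67.5,y,20) for y in(-78,-26,26,78)]+[D(12.5-67.5,y,20) for y in(-78,-26,26,78)])
E
```

```text
tilt tool z xy [ 0.0253 -0.0154]
t 60.5 tcp [ 0.4366 -0.1637  0.1833] psi 0.204 grip 0.0296 F [ 0.4  0.2 -1.6]
delta [ 212.2 -562.   -23.5] psi-change 1.551 spin(tool z) -1.551 q [-0.6   0.37  1.88  0.    0.86  0.77]
tcp [ 0.4366 -0.1637  0.1833]
```

Call:
play_rows --commands '[{"x":11,"y":-30,"z":-2,"spin":0},{"x":15,"y":-42,"z":0,"spin":0},{"x":15,"y":-42,"z":0,"spin":0},{"x":15,"y":-42,"z":0,"spin":0},{"x":15,"y":-42,"z":0,"spin":0},{"x":15,"y":-42,"z":0,"spin":0},{"x":15,"y":-42,"z":0,"spin":0},{"x":15,"y":-42,"z":0,"spin":0}]'

```text
time: 61.35
position: [0.4926, 0.1904, 0.1767]
tool_rot: [0.995, 0.101, 0.012, 0.01]
ft_force: [0.4, -0.3, -1.4]
grip_width: 0.0297
```

```bash

python3 - <<'E'
from h import *
tilt();plan([.53,.445,.18],.2)
E
```

```text
tilt tool z xy [ 0.0266 -0.0165]
t 61.35 tcp [0.4926 0.1904 0.1767] psi 0.202 grip 0.0297 F [ 0.4 -0.3 -1.4]
delta [  87.7 -241.9   -6.5] psi-change -0.002 spin(tool z) 0.002 q [ 0.17  0.45  1.74 -0.03  0.93  1.55]
```

Call:
play_rows --commands '[{"x":14,"y":-42,"z":0,"spin":0},{"x":15,"y":-42,"z":0,"spin":0},{"x":15,"y":-42,"z":0,"spin":0},{"x":15,"y":-42,"z":0,"spin":0},{"x":12,"y":-35,"z":0,"spin":0},{"x":8,"y":-20,"z":0,"spin":0}]'

```text
time: 61.95
position: [0.5195, 0.4476, 0.1665]
tool_rot: [0.994, 0.108, 0.009, 0.009]
ft_force: [-0.3, -0.5, -1.8]
grip_width: 0.0296
```

```bash

python3 - <<'E'
from h import *
for i in range(3): cams.camera("top")
tilt();plan([.53,.447,.1],.2)
c,o=shot("w52.png",[[.53,.447,.002]])
E
```

```text
tilt tool z xy [ 0.0199 -0.0178]
t 62.1 tcp [0.5194 0.4455 0.1662] psi 0.217 grip 0.0297 F [-0.1 -1.2 -1.6]
delta [ 9.7 -0.6 66.4] psi-change -0.017 spin(tool z) 0.017 q [ 0.56  0.67  1.33 -0.03  1.14  1.92]
tcp [0.5194 0.4455 0.1662]
```

Call:
play_rows --commands '[{"x":12,"y":0,"z":0,"spin":0},{"x":0,"y":0,"z":25,"spin":0},{"x":0,"y":0,"z":25,"spin":0},{"x":0,"y":0,"z":25,"spin":0},{"x":0,"y":0,"z":20,"spin":0}]'

```text
time: 62.65
position: [0.5342, 0.4416, 0.0714]
tool_rot: [0.994, 0.106, 0.01, 0.01]
ft_force: [0.3, 0.3, -2.5]
grip_width: 0.0299
```

```bash

python3 - <<'E'
from h import *
for i in range(3): cams.camera("top")
tilt();plan([.535,.445,.0345],.2)
c,o=shot("w53.png",[[.535,.445,.002]])
E
```

```text
tilt tool z xy [ 0.0201 -0.0198]
t 62.8 tcp [0.5337 0.4415 0.0713] psi 0.212 grip 0.0298 F [ 0.5  0.5 -0.4]
delta [ 1.5 -4.  36.7] psi-change -0.012 spin(tool z) 0.012 q [ 0.54  0.79  1.36 -0.03  0.98  1.92]
tcp [0.5337 0.4415 0.0713]
```

Call:
play_rows --commands '[{"x":0,"y":-4,"z":14,"spin":0},{"x":0,"y":0,"z":14,"spin":0}]'

```text
time: 63.05
position: [0.5381, 0.4479, 0.0488]
tool_rot: [0.994, 0.105, 0.015, 0.008]
ft_force: [0.6, 0.3, -2.4]
grip_width: 0.0297
```

```bash

python3 - <<'E'
from h import *
for i in range(3): cams.camera("top")
tilt();plan([.535,.445,.0345],.2)
E
```

```text
tilt tool z xy [ 0.0282 -0.0151]
t 63.2 tcp [0.5369 0.4467 0.0472] psi 0.212 grip 0.0296 F [-0.2  0.2 -0.5]
delta [-2.5  1.  12.6] psi-change -0.012 spin(tool z) 0.012 q [ 0.55  0.83  1.36 -0.03  0.94  1.93]
```

Call:
play_rows --commands '[{"x":0,"y":0,"z":6,"spin":0},{"x":0,"y":0,"z":5,"spin":0}]'

```text
time: 63.4
position: [0.5381, 0.4472, 0.0369]
tool_rot: [0.994, 0.106, 0.014, 0.008]
ft_force: [-0.1, -0.4, -2.3]
grip_width: 0.0296
```

```bash

python3 - <<'E'
from h import *
for i in range(2): cams.camera("top")
tilt();plan([.535,.445,.0345],.2)
E
```

```text
tilt tool z xy [ 0.0296 -0.0143]
t 63.5 tcp [0.5378 0.447  0.0364] psi 0.212 grip 0.0294 F [-1.8  0.1 -1.4]
delta [-3.2  1.3  1.8] psi-change -0.012 spin(tool z) 0.012 q [ 0.55  0.84  1.36 -0.03  0.92  1.93]
```

Call:
play_rows --commands '[{"x":0,"y":0,"z":2,"spin":0}]'

```text
time: 63.6
position: [0.5381, 0.4472, 0.0347]
tool_rot: [0.994, 0.106, 0.014, 0.008]
ft_force: [-0.1, -0.8, 11.4]
grip_width: 0.0298
```

```bash

python3 - <<'E'
from h import *
for i in range(2): cams.camera("top")
tilt();plan([.535,.445,.0345],.2)
E
```

```text
tilt tool z xy [ 0.0304 -0.0137]
t 63.7 tcp [0.5382 0.4472 0.0348] psi 0.212 grip 0.0299 F [ 0.9 -0.3 -0.7]
delta [-3.6  1.5  0.2] psi-change -0.012 spin(tool z) 0.012 q [ 0.55  0.84  1.36 -0.03  0.91  1.93]
```

Touched down (11 N blip). Release, rise.

Call:
play_rows --commands '[{"x":0,"y":0,"z":0,"spin":0},{"x":0,"y":0,"z":0,"spin":0},{"x":0,"y":0,"z":0,"spin":0}]' --grip 0.48

```text
time: 64.0
position: [0.5387, 0.4475, 0.0355]
tool_rot: [0.994, 0.106, 0.015, 0.008]
ft_force: [0.1, 0.7, 0.2]
grip_width: 0.0404
```

Call:
play_rows --commands '[{"x":0,"y":0,"z":-10,"spin":0},{"x":0,"y":0,"z":-25,"spin":0},{"x":0,"y":0,"z":-35,"spin":0},{"x":0,"y":0,"z":-40,"spin":0},{"x":0,"y":0,"z":-40,"spin":0},{"x":-20,"y":0,"z":0,"spin":0}]'

```text
time: 64.6
position: [0.5166, 0.4457, 0.1927]
tool_rot: [0.994, 0.105, 0.016, 0.008]
ft_force: [0.1, -0.0, 0.4]
grip_width: 0.0417
```

```bash

python3 - <<'E'
from h import *
for i in range(2): cams.camera("top")
tilt();plan(D(20,-185,180),1.63)
c,o=shot("w54.png",[[.538,.447,.05]])
E
```

```text
tilt tool z xy [ 0.0196 -0.0199]
t 64.7 tcp [0.5092 0.443  0.1872] psi 0.212 grip 0.0418 F [-0.2  0.8  0.3]
delta [-80.4 834.7  25.6] psi-change 1.418 spin(tool z) -1.418 q [ 0.56  0.63  1.33 -0.03  1.17  1.93]
tcp [0.5092 0.443  0.1872]
```

Call:
play_rows --commands '[{"x":-3,"y":32,"z":0,"spin":0},{"x":-4,"y":42,"z":0,"spin":0},{"x":-4,"y":44,"z":0,"spin":0},{"x":-4,"y":44,"z":0,"spin":0},{"x":-4,"y":44,"z":0,"spin":0},{"x":-4,"y":44,"z":0,"spin":0},{"x":-4,"y":44,"z":0,"spin":0},{"x":-4,"y":44,"z":0,"spin":0}]' --grip 0.3

```text
time: 65.55
position: [0.5532, 0.0989, 0.1841]
tool_rot: [0.994, 0.112, 0.003, 0.012]
ft_force: [1.2, 0.9, -0.0]
grip_width: 0.026
```

Call:
play_rows --commands '[{"x":-4,"y":44,"z":0,"spin":0},{"x":-4,"y":44,"z":0,"spin":0},{"x":-4,"y":44,"z":0,"spin":0},{"x":-4,"y":44,"z":0,"spin":0},{"x":-4,"y":44,"z":0,"spin":0},{"x":-4,"y":44,"z":0,"spin":0},{"x":-4,"y":44,"z":0,"spin":0},{"x":-4,"y":44,"z":0,"spin":0}]'

```text
time: 66.35
position: [0.5989, -0.2696, 0.1815]
tool_rot: [0.994, 0.11, -0.004, 0.009]
ft_force: [0.9, 0.4, 0.1]
grip_width: 0.0264
```

```bash

python3 - <<'E'
from h import *
for i in range(2): cams.camera("top")
tilt();plan(D(10.7,-169.6,150),1.63)
o,t,a,M=pose();print(toD(t))
E
```

```text
tilt tool z xy [-0.0022 -0.0225]
t 66.45 tcp [ 0.5999 -0.275   0.1816] psi 0.215 grip 0.0261 F [ 0.2  0.7 -0. ]
delta [-26.8  97.9  33.9] psi-change 1.415 spin(tool z) -1.415 q [-0.59  0.62  1.38 -0.02  1.13  0.78]
[[ 36.2638133  -70.64939004]]
```

Call:
play_rows --commands '[{"x":-9,"y":40,"z":0,"spin":0},{"x":-9,"y":40,"z":0,"spin":0},{"x":-9,"y":30,"z":0,"spin":-0.1},{"x":0,"y":0,"z":0,"spin":-0.145},{"x":0,"y":0,"z":0,"spin":-0.145},{"x":0,"y":0,"z":0,"spin":-0.145},{"x":0,"y":0,"z":0,"spin":-0.145},{"x":0,"y":0,"z":0,"spin":-0.145}]'

```text
time: 67.25
position: [0.5931, -0.3927, 0.1696]
tool_rot: [0.861, 0.509, -0.01, -0.001]
ft_force: [0.2, -0.2, -0.2]
grip_width: 0.0262
```

Call:
play_rows --commands '[{"x":0,"y":0,"z":0,"spin":-0.145},{"x":0,"y":0,"z":0,"spin":-0.145},{"x":0,"y":0,"z":0,"spin":-0.145},{"x":0,"y":0,"z":0,"spin":-0.145},{"x":0,"y":0,"z":0,"spin":-0.06}]'

```text
time: 67.75
position: [0.5913, -0.3896, 0.1609]
tool_rot: [0.648, 0.762, -0.009, -0.011]
ft_force: [-0.6, 0.2, -0.8]
grip_width: 0.0263
```

```bash

python3 - <<'E'
from h import *
for i in range(2): cams.camera("top")
tilt();plan(D(10.7,-169.6,150),1.63)
shot("w55.png",[D(10.7,-169.6,60),D(17,-125,40)])
E
```

```text
tilt tool z xy [-0.0289  0.0011]
t 67.85 tcp [ 0.5912 -0.3894  0.1608] psi 1.728 grip 0.0262 F [-0.3 -0.5  0.1]
delta [11.6  5.6 10.7] psi-change -0.098 spin(tool z) 0.098 q [-0.73  0.72  1.24 -0.02  1.21 -0.88]
tcp [ 0.5912 -0.3894  0.1608]
```

Call:
play_rows --commands '[{"x":0,"y":0,"z":0,"spin":0.09},{"x":12,"y":4,"z":0,"spin":0},{"x":0,"y":0,"z":25,"spin":0},{"x":0,"y":0,"z":25,"spin":0},{"x":0,"y":0,"z":15,"spin":0}]'

```text
time: 68.4
position: [0.5957, -0.3752, 0.0962]
tool_rot: [0.684, 0.729, -0.009, -0.008]
ft_force: [-0.0, -0.0, -0.8]
grip_width: 0.0265
```

```bash

python3 - <<'E'
from h import *
for i in range(3): cams.camera("top")
tilt();plan(D(10.7,-169.6,46),1.63)
shot("w56.png",[D(10.7,-169.6,60),D(17,-125,40)])
E
```

```text
tilt tool z xy [-0.0246 -0.0014]
t 68.55 tcp [ 0.5955 -0.3757  0.0967] psi 1.634 grip 0.0263 F [ 1.2 -0.3 -1. ]
delta [-1.3  0.2 50.7] psi-change -0.004 spin(tool z) 0.004 q [-0.71  0.78  1.29 -0.02  1.08 -0.77]
tcp [ 0.5955 -0.3757  0.0967]
```

Call:
play_rows --commands '[{"x":-1,"y":-1,"z":18,"spin":0},{"x":0,"y":0,"z":18,"spin":0},{"x":0,"y":0,"z":10,"spin":0}]'

```text
time: 68.9
position: [0.599, -0.3815, 0.0581]
tool_rot: [0.684, 0.729, -0.009, 0.0]
ft_force: [-0.6, 0.3, -0.4]
grip_width: 0.0258
```

```bash

python3 - <<'E'
from h import *
for i in range(3): cams.camera("top")
tilt();plan(D(10.7,-169.6,46),1.63)
shot("w57.png",[D(10.7,-169.6,60),D(17,-125,40)])
E
```

```text
tilt tool z xy [-0.0126 -0.0118]
t 69.05 tcp [ 0.5986 -0.3812  0.0581] psi 1.634 grip 0.0261 F [-0.8 -0.3  0.4]
delta [ 4.5 -3.6 12.1] psi-change -0.004 spin(tool z) 0.004 q [-0.72  0.83  1.31 -0.02  1.   -0.77]
tcp [ 0.5986 -0.3812  0.0581]
```

Call:
play_rows --commands '[{"x":4,"y":-6,"z":6,"spin":0},{"x":0,"y":0,"z":6,"spin":0}]'

```text
time: 69.3
position: [0.5936, -0.3789, 0.0489]
tool_rot: [0.684, 0.729, -0.009, 0.002]
ft_force: [0.2, 0.1, -0.4]
grip_width: 0.026
```

```bash

python3 - <<'E'
from h import *
for i in range(3): cams.camera("top")
o,t,a,M=pose();d=toD(t)[0];th=np.arctan2(-(d[1]+125),-(d[0]-17));print('tcp dock',d,'theta',th,'r',np.hypot(d[0]-17,d[1]+125),'psi-yaw',a-.2007,t,o['ft_force'])
shot("w58.png",[D(10.7,-169.6,60),D(17,-125,40)])
E
```

```text
tcp dock [   9.84130734 -171.74513508] theta 1.4188339158285812 r 47.290110320094556 psi-yaw 1.4332174225616057 [ 0.59418207 -0.37933582  0.0483835 ] [-0.25136187  0.26380692 -0.04432875]
tcp [ 0.5942 -0.3793  0.0484]
```

Call:
play_rows --commands '[{"x":0,"y":-3,"z":0,"spin":0},{"x":0.5,"y":-6.5,"z":1,"spin":0.14},{"x":0.5,"y":-6.5,"z":1,"spin":0.14},{"x":0.5,"y":-6.5,"z":1,"spin":0.14},{"x":0.5,"y":-6.5,"z":1,"spin":0.14}]' --grip 0.2

```text
time: 70.0
position: [0.5698, -0.3766, 0.0473]
tool_rot: [0.865, 0.502, -0.005, 0.011]
ft_force: [1.4, -1.5, 1.3]
grip_width: 0.0172
```

```bash

python3 - <<'E'
from h import *
for i in range(1): cams.camera("top")
o,t,a,M=pose();d=toD(t)[0];th=np.arctan2(-(d[1]+125),-(d[0]-17));print('tcp dock',d,'theta',th,'r',np.hypot(d[0]-17,d[1]+125),'psi-yaw',a-.2007,t,o['ft_force'])
shot("w59.png")
E
```

```text
tcp dock [ -14.53697704 -163.29892578] theta 0.881923513947831 r 49.61238390909029 psi-yaw 0.8479073487369574 [ 0.56860933 -0.37591909  0.04704102] [-0.5468705  -0.7631614   0.33482981]
tcp [ 0.5686 -0.3759  0.047 ]
```

Call:
play_rows --commands '[{"x":2,"y":-6.5,"z":0,"spin":0.14},{"x":1.5,"y":-6.5,"z":0,"spin":0.14},{"x":1,"y":-6.5,"z":0,"spin":0.14},{"x":1,"y":-6.5,"z":0,"spin":0.14}]'

```text
time: 70.5
position: [0.5554, -0.3603, 0.048]
tool_rot: [0.97, 0.244, -0.001, 0.016]
ft_force: [0.4, -2.5, -1.0]
grip_width: 0.0175
```

```bash

python3 - <<'E'
from h import *
for i in range(1): cams.camera("top")
o,t,a,M=pose();d=toD(t)[0];th=np.arctan2(-(d[1]+125),-(d[0]-17));print('tcp dock',d,'theta',th,'r',np.hypot(d[0]-17,d[1]+125),'psi-yaw',a-.2007,t,o['ft_force'])
shot("w60.png")
E
```

```text
tcp dock [ -24.7640014  -143.99362947] theta 0.4268257663856 r 45.88016753937151 psi-yaw 0.28800634457061336 [ 0.55473898 -0.35904012  0.04790797] [-0.92166449 -0.70410338 -0.27844472]
tcp [ 0.5547 -0.359   0.0479]
```

Call:
play_rows --commands '[{"x":-1,"y":-7,"z":0,"spin":0.14},{"x":0,"y":-7,"z":0,"spin":0.12},{"x":0,"y":-5,"z":0,"spin":0.02}]'

```text
time: 70.9
position: [0.5483, -0.3447, 0.0479]
tool_rot: [0.994, 0.112, 0.002, 0.017]
ft_force: [0.2, -2.2, -0.6]
grip_width: 0.0178
```

```bash

python3 - <<'E'
from h import *
for i in range(1): cams.camera("top")
o,t,a,M=pose();d=toD(t)[0];th=np.arctan2(-(d[1]+125),-(d[0]-17));print('tcp dock',d,'theta',th,'r',np.hypot(d[0]-17,d[1]+125),'psi-yaw',a-.2007,t,o['ft_force'])
shot("w61.png")
E
```

```text
tcp dock [ -28.27204283 -127.64405012] theta 0.05833732755948363 r 45.34918811978081 psi-yaw 0.024536361148348756 [ 0.54804198 -0.34371807  0.04777639] [-0.64663691 -0.56912448  0.52543317]
tcp [ 0.548  -0.3437  0.0478]
```

Call:
play_rows --commands '[{"x":0,"y":-4,"z":0,"spin":0.0},{"x":0,"y":-4,"z":0,"spin":0.0},{"x":0,"y":0,"z":0,"spin":0.0}]'

```text
time: 71.3
position: [0.5472, -0.3383, 0.0478]
tool_rot: [0.993, 0.117, 0.003, 0.019]
ft_force: [-0.3, -1.4, -0.5]
grip_width: 0.017
```

```bash
python3 - <<'E'
from h import *
for i in range(2): cams.camera("top")
o,t,a,M=pose();print(toD(t),o["ft_force"])
E
```

```text
[[ -27.98047567 -122.05650665]] [-0.93451679 -2.54485665 -1.43011244]
```

Call:
play_rows --commands '[{"x":0,"y":-3,"z":0,"spin":0.0},{"x":0,"y":-3,"z":0,"spin":0.0},{"x":0,"y":0,"z":0,"spin":0.0}]'

```text
time: 71.7
position: [0.5473, -0.3386, 0.0477]
tool_rot: [0.993, 0.118, 0.004, 0.024]
ft_force: [-1.1, 0.2, -0.1]
grip_width: 0.0177
```

```bash
python3 - <<'E'
from h import *
for i in range(2): cams.camera("top")
o,t,a,M=pose();print(toD(t),o["ft_force"])
shot("w70.png",[D(-28,-125,60),D(17,-125,32)],cam="wrist")
E
```

```text
[[ -27.88639369 -122.14559219]] [-0.06027335 -3.65023603 -1.56419879]
tcp [ 0.5473 -0.3383  0.0478]
```

View pics/w70.png

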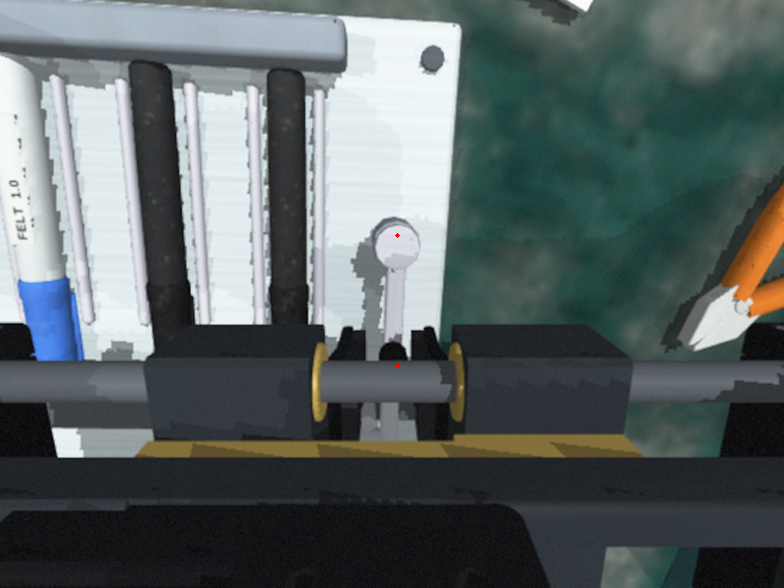

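The picture shows the hook arm nearly along the dock's −x, with the knob at (393,352) between the fingers. I'll push a little further to check whether it is at the stop.

Call:
play_rows --commands '[{"x":0,"y":-6,"z":0,"spin":0.0},{"x":0,"y":-6,"z":0,"spin":0.0},{"x":0,"y":-6,"z":0,"spin":0.0}]'

```text
time: 72.15
position: [0.5475, -0.3378, 0.0479]
tool_rot: [0.992, 0.122, 0.009, 0.041]
ft_force: [-1.0, -16.5, -8.0]
grip_width: 0.0176
```

```bash
python3 - <<'E'
from h import *
o,t,a,M=pose();print(toD(t),o["ft_force"])
for i in range(2): cams.camera("top")
o,t,a,M=pose();print(toD(t),o["ft_force"])
E
```

```text
[[ -27.64739577 -121.78168112]] [ -0.95068885 -16.51605694  -8.0396427 ]
[[ -27.6627248  -121.79773239]] [ -0.9739415  -16.37045543  -9.55631221]
```

At the stop (16 N with no motion). Backing off and rising.

Call:
play_rows --commands '[{"x":0,"y":2,"z":0,"spin":0.0},{"x":0,"y":0,"z":0,"spin":0.0},{"x":0,"y":0,"z":0,"spin":0.0}]' --grip 0.32

```text
time: 72.55
position: [0.5474, -0.3385, 0.0476]
tool_rot: [0.992, 0.121, 0.008, 0.039]
ft_force: [-0.1, 0.0, 0.7]
grip_width: 0.0265
```

```bash
python3 - <<'E'
from h import *
for i in range(2): cams.camera("top")
o,t,a,M=pose();print(toD(t),o["ft_force"],o["grip_width"],o["tool_rot"])
shot("w71.png",[D(-28,-125,60),D(17,-125,32)],cam="wrist")
E
```

```text
[[ -27.80157965 -122.39887847]] [ 0.62460723 -0.04903857  0.30090931] 0.02684896032921599 [0.99182285 0.12120639 0.00817601 0.03911002]
tcp [ 0.5475 -0.3385  0.0476]
```

View pics/w71.png

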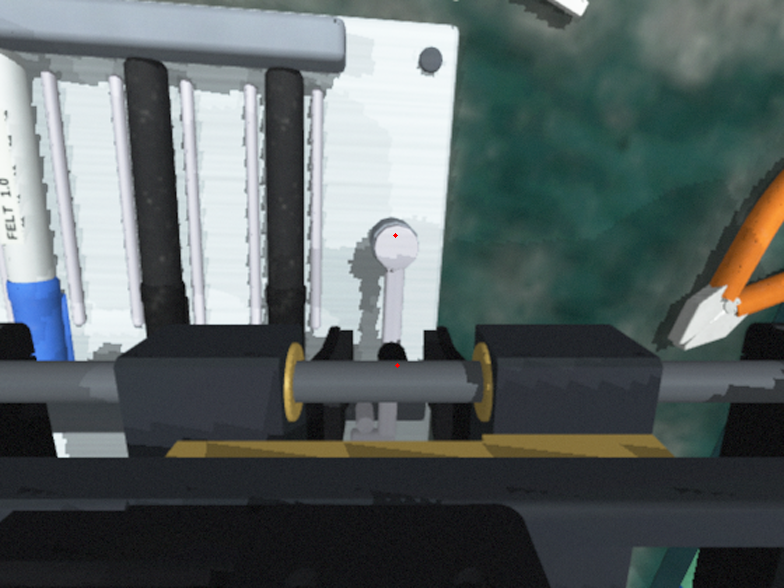

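The knob at (392,352) is clear of both fingers and the hook is closed. Rising straight up; the tool is tilted about 0.08 rad, so I add a small y correction.

Call:
play_rows --commands '[{"x":0,"y":0,"z":-8,"spin":0},{"x":0,"y":0,"z":-15,"spin":0},{"x":0,"y":0,"z":-25,"spin":0},{"x":0,"y":0,"z":-30,"spin":0},{"x":0,"y":0,"z":-35,"spin":0},{"x":0,"y":0,"z":-40,"spin":0},{"x":-20,"y":0,"z":-30,"spin":0},{"x":-20,"y":0,"z":0,"spin":0}]'

```text
time: 73.5
position: [0.5057, -0.3307, 0.2446]
tool_rot: [0.991, 0.124, 0.01, 0.04]
ft_force: [0.1, -0.8, -0.4]
grip_width: 0.028
```

```bash
python3 - <<'E'
from h import *
for i in range(2): cams.camera("top")
o,t,a,M=pose();print(t,toD(t),o["ft_force"])
shot("w72.png",[D(-28,-125,65),D(17,-125,37)],cam="wrist")
shot("t72.png",[],cam="top")
shot("s72.png",[],cam="scene")
E
```

```text
[ 0.50257759 -0.32969668  0.24124975] [[ -70.02859924 -104.84053784]] [-0.98162918  0.23665116 -0.29727185]
tcp [ 0.5026 -0.3297  0.2412]Traceback (most recent call last):
  File "<stdin>", line 5, in <module>
  File "h.py", line 55, in shot
    save(c,name,None,s,None if pts is None else proj(c,pts,o));print('tcp',o['position'].round(4));return c,o
                                                ~~~~^^^^^^^^^
  File "h.py", line 9, in proj
    P=np.atleast_2d(P);M=w2c(c,obs);p=P@M[:3,:3].T+M[:3,3]
                                      ~^~~~~~~~~~~
ValueError: matmul: Input operand 1 has a mismatch in its core dimension 0, with gufunc signature (n?,k),(k,m?)->(n?,m?) (size 3 is different from 0)
```

View pics/w72.png

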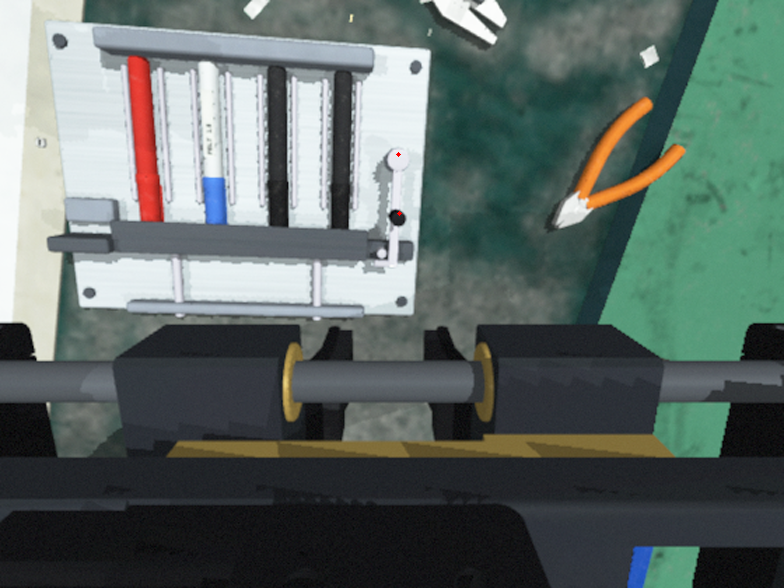

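The hook arm lies along the dock's −x with its finger round the pin (382,253), and the knob at (398,217) matches the closed projection (399,213). The jaw is shut on four markers against the rail. One last look at the tray from above.

```bash
python3 - <<'E'
from h import *
shot("t72.png",None,cam="top")
shot("s72.png",None,cam="scene")
E
```

```text
tcp [ 0.5036 -0.3292  0.2389]
tcp [ 0.5038 -0.3291  0.2381]
```

View pics/t72.png

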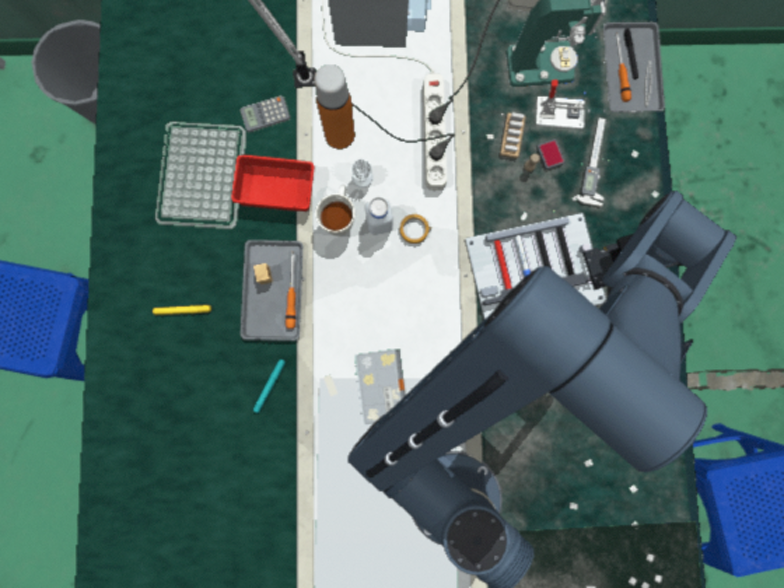

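View pics/s72.png

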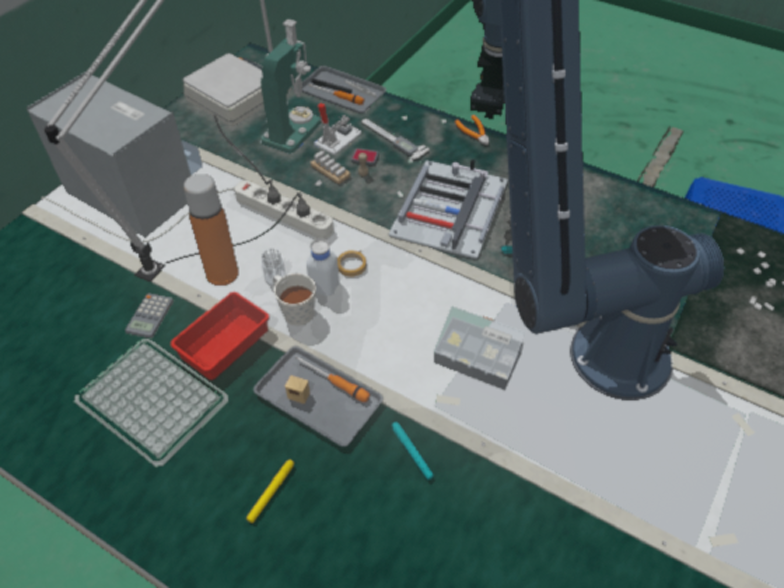

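The block stands in the tray (top 261,272). The screwdriver, mug, bottle and tape are in place, and the yellow and turquoise look-alikes are untouched. No marker is left on the strip, and the arm is clear. Handing in.

```bash
python3 -c "
from rig import robot
print(robot.hand_in())"
```

```text
the job is handed in; nothing more can be done
None
```

I did every step in the required order and handed the job in at about 74 s; the hand-in gave no verdict.

- **Work done:** I swung the hook out and propped the jaw with the block. Then I laid the four markers in: red in slot_3, blue and white in slot_2, the two black ones in slots 1 and 0. After that I drew the block out, put it back in the tray, and pushed the hook closed until it stopped under about 16 N.
- **Last checks:** The final wrist picture shows the four markers against the back rail with the jaw shut on them. The hook lies along the dock's −x with its finger round the pin, and its knob is within about 4 pixels of where the closed position should appear. The top and scene pictures show the block in the tray, the screwdriver, bottle, mug and tape where they were, the look-alikes untouched and the arm clear.

No check failed or disagreed. I judged the jaw and hook readings from the pictures, not from the joint values.

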